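# Load the wind-out hardware tray and park it

### The job

Pack up the bench: with the handwheel wind the orange tray out until it touches its loading stop, sort every loose U-bolt into the compartment nearest the handwheel and every corner bracket into the far compartment, and lay the awl in its cradle on the tray. Then wind the loaded tray back until it touches the parking stop at the organizer. Leave the jar and the wrench where they are.

Things in the scene. Friction and masses are not known exactly. Their poses are not given: they have to be found in the camera images.
- ubolt1: galvanized U-bolt of 8 mm round bar lying flat, 46 mm wide, 64 mm long, 80 g (may be absent). Origin: middle of its outline, on the underside; x runs along the legs (at y = +-19, ends x = -32) to the bow (x = +32); nuts at x = -21, no higher than the bar. Grip across both legs (46 mm, along y) at x = 0
- ubolt2: galvanized U-bolt of 8 mm round bar lying flat, 46 mm wide, 64 mm long, 80 g (may be absent). Origin: middle of its outline, on the underside; x runs along the legs (at y = +-19, ends x = -32) to the bow (x = +32); nuts at x = -21, no higher than the bar. Grip across both legs (46 mm, along y) at x = 0
- ubolt3: galvanized U-bolt of 8 mm round bar lying flat, 46 mm wide, 64 mm long, 80 g (may be absent). Origin: middle of its outline, on the underside; x runs along the legs (at y = +-19, ends x = -32) to the bow (x = +32); nuts at x = -21, no higher than the bar. Grip across both legs (46 mm, along y) at x = 0
- bracket1: flat L-shaped zinc-plated corner bracket, 6 mm thick, outline 50 x 50 mm, legs 16 mm wide, 60 g (may be absent). Origin: middle of the 50 mm square, underside; outer corner at x = y = -25; one leg along x (y = -25 to -9), one along y (x = -25 to -9). Grip across a leg, e.g. at (5, -17) along y or (-17, 5) along x
- bracket2: flat L-shaped zinc-plated corner bracket, 6 mm thick, outline 50 x 50 mm, legs 16 mm wide, 60 g (may be absent). Origin: middle of the 50 mm square, underside; outer corner at x = y = -25; one leg along x (y = -25 to -9), one along y (x = -25 to -9). Grip across a leg, e.g. at (5, -17) along y or (-17, 5) along x
- bracket3: flat L-shaped zinc-plated corner bracket, 6 mm thick, outline 50 x 50 mm, legs 16 mm wide, 60 g (may be absent). Origin: middle of the 50 mm square, underside; outer corner at x = y = -25; one leg along x (y = -25 to -9), one along y (x = -25 to -9). Grip across a leg, e.g. at (5, -17) along y or (-17, 5) along x
- awl: awl: walnut handle, square section 26 x 26 mm, 84 mm long, and a 7 mm thick steel spike ending 76 mm beyond it. Origin: middle of the handle's lower face; x points along the handle to the spike. Balance point about 10 to 20 mm towards the spike. 90 g
- u_bin (a point): centre of the floor of the U-bolt compartment, the one nearer the handwheel. Inside 100 (x) by 120 mm (y), walls 5 mm thick, 22 mm high above the floor (floor 27 mm above the bench). y: direction of tray travel to parking; x: away from the handwheel side. Moves with the tray
- b_bin (a point): centre of the floor of the bracket compartment, the one farther from the handwheel; same size and axes as u_bin, 105 mm beyond it along x
- cradle (a point): awl cradle: two black notched supports (12 mm thick, at x = +-28 mm) on the tray's edge strip away from the organizer. Point midway, on the surface carrying the handle, 43 mm above the bench. The notch runs along x, 30 mm wide, flaring to 35 mm at the lip tops 12 mm up. A seated awl has its origin here, its x along this x, either way round. Moves with the tray; axes as u_bin
- tray (a joint): travel of the tray in m: 0 = against the rubber loading stop, 0.12 = against the rubber parking stop by the orange organizer. Moves only with the handwheel, 10 mm per radian
- wheel (a joint): handwheel angle in rad, 0 (loading stop) to 12 (parking stop), growing clockwise seen from above; tray travel = 0.01 x this. Turns easily (2 to 4 N at the knob) and stays where it is left
- wheel_axis (a point): point on the handwheel's upright axis, 82 mm above the bench, level with the knob's grip point; the wheel is horizontal, 128 mm across, rim top 57 mm above the bench, at the side of the tray that faces the robot
- knob_grip (a point): grip point of the upright black crank knob on the wheel's rim: 22 mm across, from 58 to 102 mm above the bench; this point is on its axis 82 mm up, 52 mm from the wheel axis. The knob spins freely on its pin, so the hand need not turn while carrying it round
- jar: bystander: closed jar, 64 mm across, 90 mm high; leave it alone. Origin under its centre
- wrench: bystander: wrench lying flat; leave it alone. Origin: middle of the underside

How it is judged:
By the outcome, as a careful person would: the job done as asked, in the order asked, and still so for the second after the job is handed in, with the robot touching nothing.
Of ubolt1, ubolt2, ubolt3, bracket1, bracket2, bracket3 only 3 to 5 are there at a start; the rules pass over those that are not, and their reading is None.
At some moment in a run one of ubolt1, ubolt2, ubolt3, bracket1, bracket2, bracket3, awl may be knocked a few centimetres aside while the robot is not near it.
Once in a run the grip may slacken for a moment while it holds something.
It also fails if it takes over 210 s, if anything falls off the work surface, if the arm or the gripper's body presses on something with over 40 N, if the wrist force passes 120 N, or if a joint passes its speed limit or range.

### The arm

A 6-joint arm with a two-finger parallel gripper is mounted at the origin on the work surface. World frame = base frame: x ahead of the robot, y to its left, z up, the work surface at z = 0. Lengths are in m, angles in rad, forces in N, time in s.
With the tool pointing down it reaches from about 0.325 to 0.9 m from the base axis. Payload 6.1 kg.
Tool frame: the origin (TCP) lies between the finger pads; the fingertips stand 17 mm ahead of it and the grasp point (between the pads) lies 2 mm behind it; z points along the fingers, y is the line along which they close (so a half turn about z gives the same grasp; the last joint's range is limited). The gripper opens to 87 mm and grips with 3 to 60 N. Pads are 19 mm wide; open, the fingers measure 117 mm over their backs; the gripper's body (75 mm by 190 mm) begins 51 mm behind the grasp point.
Start: joints at [-1.445, 0.22, 1.526, -0, 1.395, -0.126], TCP at [0.156, -0.605, 0.24] pointing down, gripper open.
Joint ranges: [-2.98, 2.98], [-0.91, 2.08], [0.09, 2.57], [-1.24, 4.39], [0.2, 2.65], [-2.68, 2.68]. Speed limits (rad/s): [2.57, 2.57, 3.01, 3.14, 3.14, 3.14].

### API

Orientations are given as a unit quaternion [x, y, z, w].
In Python, from cell import robot gives the robot as it stands.
- The arm moves only by the shell command python3 -m creep 'ROWS'. ROWS is JSON, a list of rows, each a list of 5 numbers: the shift along the tool's x, y, z in m, then the turn about the tool's z in rad, then the closure, from -1 (fully open) to 1 (shut). In form: [[x, y, z, roll, fingers], ...]. A call has exactly 5 rows; each row is the pose to reach, as a shift and turn from the pose commanded when the call began, along the tool's axes at that moment; what a row does not reach only later rows make up. A row lasts 1/12 s, in which the tool goes at most 41.7 mm and 7.16 degrees, less where a joint would pass 70% of its speed; a pose out of reach is approached as far as the arm can. A call with a gripper value outside its range is refused whole. The fingers move at their own pace and stop on an object; the grip force is fixed at half the most. Time passes only in rows, so rows that repeat a pose let the fingers close, or fill a call up. It gives the time, the measured TCP pose, the force, the opening and the grip force at its end, in the units of the state.
- robot.state(): the state, without advancing time (a new reading comes with each control period).
- robot.capture(name): name is "scene" or "top" or "wrist"; returns (picture, depth): 480x640x3 uint8, red, green, blue; 480x640 float32, m along the optical axis (not along the pixel's ray), 0 where there is no reading.
- robot.get_calibration(name): a dict with "intrinsics" (3x3 intrinsics, pixels), "distortion" ([k1, k2, p1, p2, k3] as OpenCV has them; the pictures are not rectified), "camera_from_world" (4x4, takes a point from world to camera coordinates). Camera axes: x right, y up, looking along -z (the intrinsics and any distortion apply to the point x, -y, -z); pixel columns grow to the right and rows downward; lengths in m; the calibration is good to about 2 mm. A picture is of the moment at which its call begins: read the wrist's pose just before it. get_calibration takes no time and is no camera call; for the wrist camera it gives the pose at the moment of the call.
- robot.close_job(): hands the job in; it is judged then, once.
The state is a dict: "time_s": time; "q": joint angles; "qd": joint speeds; "joint_torque": joint torques, N m; "tcp_pos": TCP position; "eef_rot": TCP orientation; "ft_force": force on the tool from outside, world axes, zero at the start; "ft_torque": the same for the moment, N m; "grip_width": opening from 0.0 (shut) to 1.0 (fully open); "finger_force": force on a finger pad.
Only numpy, scipy, OpenCV 4.12 (cv2) and the standard library are available. Lean on these libraries where they do the work, as an engineer would, in place of code of your own. Each camera call takes 0.05 s, during which the arm holds its last target. There are 200 camera calls.

## Working session

There is one attempt and no reset: what is moved stays moved. The work goes in short steps, Python scripts to look and compute and a shell command to move; the robot and the scene stay as the last step left them, time stands still between calls to the robot, and variables do not carry over. Pictures are saved under pics/ and viewed, at most 14 in all, crops included, and the job is handed in when it is done.

```bash
ls; mkdir -p pics; cat > h.py <<'E'
import numpy as np, cv2
from cell import robot
def cal(n):
    c=robot.get_calibration(n); return np.array(c["intrinsics"]),np.array(c["distortion"]),np.array(c["camera_from_world"])
def ray(n,uv,c=None):
    K,D,T=c or cal(n); p=cv2.undistortPoints(np.array(uv,float).reshape(-1,1,2),K,D).reshape(-1,2)
    d=np.c_[p[:,0],-p[:,1],-np.ones(len(p))]; R=T[:3,:3]; return -R.T@T[:3,3], d@R
def plane(n,uv,z,c=None):
    o,d=ray(n,uv,c); return o+d*((z-o[2])/d[:,2])[:,None]
def proj(n,P,c=None):
    K,D,T=c or cal(n); q=np.atleast_2d(P)@T[:3,:3].T+T[:3,3]
    q=q*[1,-1,-1]; return cv2.projectPoints(q,np.zeros(3),np.zeros(3),K,D)[0].reshape(-1,2)
def snap(n,f):
    c=cal(n); im,d=robot.capture(n); cv2.imwrite(f"pics/{f}.png",im[:,:,::-1]); np.savez(f"pics/{f}.npz",im=im,d=d,K=c[0],D=c[1],T=c[2]); return im,d,c
def load(f):
    z=np.load(f"pics/{f}.npz"); return z["im"],z["d"],(z["K"],z["D"],z["T"])
def xyz(d,c):
    v,u=np.mgrid[:480,:640]; K,D,T=c
    p=cv2.undistortPoints(np.c_[u.ravel(),v.ravel()].astype(float).reshape(-1,1,2),K,D).reshape(-1,2)
    q=np.c_[p[:,0],-p[:,1],-np.ones(len(p))]*d.reshape(-1,1); return ((q-T[:3,3])@T[:3,:3]).reshape(480,640,3)
E
python3 - <<'E'
from h import *
for n in("top","scene"): im,d,c=snap(n,n+"0"); print(n,np.round(-c[2][:3,:3].T@c[2][:3,3],3))
s=robot.state(); print(s)
E
```

```text
pics
top [ 0.4   -0.034  1.075]
scene [0.908 0.503 0.636]
{'time_s': 0.1, 'q': array([-1.44510965e+00,  2.21160593e-01,  1.52751839e+00,  2.04749944e-05,
        1.39472680e+00, -1.26119109e-01]), 'qd': array([-2.18341059e-05, -1.72535796e-03, -2.84281604e-03, -1.18502540e-03,
        1.89465522e-03,  1.28776855e-04]), 'joint_torque': array([ 1.85251956e-03, -4.95941162e+01, -3.88518226e+01,  7.00819585e-02,
        5.14977635e-02, -3.75349509e-05]), 'tcp_pos': array([ 0.15564263, -0.60474418,  0.2385269 ]), 'eef_rot': array([ 9.92084513e-01,  1.25568692e-01,  1.02736062e-05, -9.06563802e-04]), 'ft_force': array([-0.17886544,  0.1631583 ,  0.48466602]), 'ft_torque': array([ 0.0094063 , -0.06810574, -0.01590953]), 'finger_force': 0.0, 'grip_width': 0.9986559742010737}
```

View pics/top0.png

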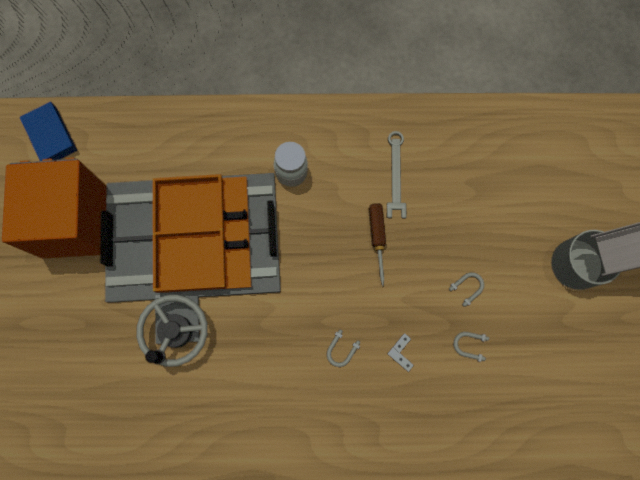

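View pics/scene0.png

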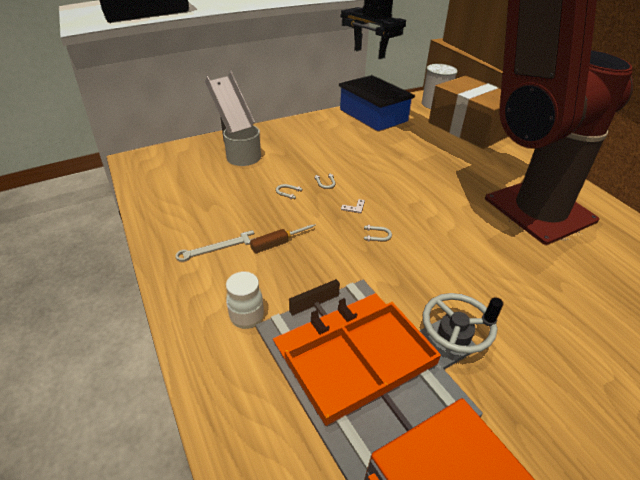

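The top view shows three U-bolts near (467,289), (470,346) and (343,349), and one bracket at (401,353). The awl is at (378,243) with its spike pointing down. The wheel axis is near (172,330) with the knob at (154,357). The tray is part-way out, with the loading stop on its right at (271,228).

```bash
cat >> h.py <<'E'
def blobs(im,c,n,z,roi,lo=60,satmax=70,amin=60):
    hsv=cv2.cvtColor(im,cv2.COLOR_RGB2HSV); m=((hsv[...,1]<satmax)&(hsv[...,2]>lo)).astype(np.uint8)
    mm=np.zeros_like(m); x0,y0,x1,y1=roi; mm[y0:y1,x0:x1]=m[y0:y1,x0:x1]
    mm=cv2.morphologyEx(mm,cv2.MORPH_CLOSE,np.ones((3,3)))
    k,l,s,ce=cv2.connectedComponentsWithStats(mm); out=[]
    for i in range(1,k):
        if s[i,4]<amin: continue
        v,u=np.nonzero(l==i); P=plane(n,np.c_[u,v],z,c)[:,:2]
        out.append((ce[i],P))
    return out
def ubolt(P):
    (cx,cy),(w,h),a=cv2.minAreaRect((P*1000).astype(np.float32)); a=np.deg2rad(a)
    if w<h: a+=np.pi/2; w,h=h,w
    ctr=np.array([cx,cy])/1000; e=np.array([np.cos(a),np.sin(a)]); f=np.array([-e[1],e[0]])
    q=P-ctr; lx=q@e; ly=q@f; near=abs(ly)<.008
    if lx[near].mean()<0: e=-e
    return ctr,np.arctan2(e[1],e[0]),w,h
def bracket(P):
    (cx,cy),(w,h),a=cv2.minAreaRect((P*1000).astype(np.float32))
    ctr=np.array([cx,cy])/1000; g=P.mean(0)-ctr; ang=np.arctan2(-g[1],-g[0])
    t=np.deg2rad(a); # snap diag to rect axes + 45deg
    k=np.round((ang-np.pi/4-t)/(np.pi/2)); return ctr,t+k*np.pi/2,w,h
E
python3 - <<'E'
from h import *
im,d,c=load("top0")
for ce,P in blobs(im,c,"top",.006,(320,262,500,385)):
    print(ce.round(),len(P),"U",ubolt(P),"B",bracket(P))
hsv=cv2.cvtColor(im,cv2.COLOR_RGB2HSV)
for p in [(378,225),(381,270),(343,349),(401,353),(345,366)]: print(p,hsv[p[1],p[0]])
X=xyz(d,c)
for p in [(172,330),(154,357),(190,208),(190,262),(236,180),(234,216),(234,244),(271,228),(107,240),(291,157)]: print(p,X[p[1],p[0]].round(4))
# hand pixels: wheel
print("wheel ring", plane("top",[(172,330)],.057,c), "knob top",plane("top",[(154,357)],.102,c), plane("top",[(154,357)],.08,c))
# awl handle mask: dark brown
m=((hsv[...,2]<110)&(hsv[...,0]<15)&(hsv[...,1]>100)).astype(np.uint8); mm=np.zeros_like(m); mm[195:255,360:395]=m[195:255,360:395]
v,u=np.nonzero(mm); P=plane("top",np.c_[u,v],.02,c)[:,:2]; print("awl",cv2.minAreaRect((P*1000).astype(np.float32)))
# orange tray at rim plane
m=((hsv[...,0]<14)&(hsv[...,1]>200)&(hsv[...,2]>90)).astype(np.uint8); mm=np.zeros_like(m); mm[170:300,145:255]=m[170:300,145:255]
v,u=np.nonzero(mm); P=plane("top",np.c_[u,v],.04,c)[:,:2]; print("tray",cv2.minAreaRect((P*1000).astype(np.float32)),len(P))
E
```

```text
[381. 272.] 78 U (array([ 0.57332056, -0.17829181]), np.float64(0.06225423673401721), 42.61205291748047, 6.637907981872559) B (array([ 0.57332056, -0.17829181]), np.float64(-3.079338416855776), 42.61205291748047, 6.637907981872559)
[469. 287.] 319 U (array([ 0.54525671, -0.34239722]), np.float64(-0.8926605049888341), 62.735931396484375, 49.916656494140625) B (array([ 0.54525671, -0.34239722]), np.float64(0.6781358218060626), 49.916656494140625, 62.735931396484375)
[341. 350.] 336 U (array([ 0.430565  , -0.09889278]), np.float64(2.5831122600868275), 61.86043930053711, 51.015235900878906) B (array([ 0.430565  , -0.09889278]), np.float64(-2.129276720297862), 51.015235900878906, 61.86043930053711)
[401. 352.] 425 U (array([ 0.42528867, -0.21828961]), np.float64(2.42016115615204), 50.98619842529297, 50.792850494384766) B (array([ 0.42528867, -0.21828961]), np.float64(-2.2922278242326497), 50.792850494384766, 50.98619842529297)
[470. 345.] 342 U (array([ 0.43638416, -0.33816214]), np.float64(1.3478017260812372), 62.6112060546875, 50.83900833129883) B (array([ 0.43638416, -0.33816214]), np.
[... 177 characters left out ...]
 [ 18 120 132]
(172, 330) [0.4659 0.2025 0.0601]
(154, 357) [0.4183 0.2213 0.1023]
(190, 208) [0.6992 0.1854 0.0252]
(190, 262) [0.5935 0.181  0.0289]
(236, 180) [0.7534 0.0979 0.0283]
(234, 216) [0.6772 0.0983 0.0449]
(234, 244) [0.624  0.0975 0.0433]
(271, 228) [0.653  0.0289 0.047 ]
(107, 240) [0.6335 0.3342 0.0448]
(291, 157) [ 0.7764 -0.0097  0.0885]
wheel ring [[0.46610204 0.20322551 0.057     ]] knob top [[0.41835219 0.22141942 0.102     ]] [[0.4187687  0.22718902 0.08      ]]
awl ((660.396484375, -171.73301696777344), (90.45686340332031, 25.79573631286621), 3.6204826831817627)
tray ((648.8208618164062, 160.0150146484375), (213.0172576904297, 173.0731201171875), 2.658447504043579) 397
```

```bash
cat >> h.py <<'E'
from scipy.spatial.transform import Rotation as Ro
def yaw():
    R=Ro.from_quat(robot.state()["eef_rot"]).as_matrix(); return np.arctan2(R[1,0],R[0,0])
def to(*tg):
    "prints tool-frame shift from the measured pose to world x,y,z (TCP) and yaw (mod pi)"
    s=robot.state(); R=Ro.from_quat(s["eef_rot"]).as_matrix(); p=s["tcp_pos"]; y=np.arctan2(R[1,0],R[0,0])
    for t in tg:
        r=-(t[3]-y); r=(r+np.pi/2)%np.pi-np.pi/2
        print("shift",(R.T@(np.array(t[:3])-p)).round(4),"roll",round(r,3),"q6",s["q"][5].round(2))
E
python3 - <<'E'
from h import *
to((.4,-.3,.24,0)); im,d,c=load("top0")
hsv=cv2.cvtColor(im,cv2.COLOR_RGB2HSV)
# wheel ring fit from depth: points 50..60mm high around
X=xyz(d,c); q=X[280:375,125:215].reshape(-1,3); g=q[(q[:,2]>.048)&(q[:,2]<.064)]
r=np.hypot(g[:,0]-.466,g[:,1]-.2025); g=g[(r>.05)&(r<.075)]
from scipy.optimize import least_squares
f=least_squares(lambda p:np.hypot(g[:,0]-p[0],g[:,1]-p[1])-p[2],[.466,.2,.06],loss="soft_l1",f_scale=.003); print(f.x,len(g))
k=q[(q[:,2]>.09)]; print("knob",k.mean(0),len(k), np.ptp(k,axis=0))
org=X[150:260,0:110]; print("org h",np.percentile(org[...,2],98))
E
python3 -m creep '[[0.02,0,0,0.1,-1],[0.06,-0.02,0,0.2,-1],[0.1,-0.06,0,0.25,-1],[0.13,-0.1,0,0.25,-1],[0.16,-0.13,0,0.25,-1]]'
python3 -c "
from h import *
print(yaw());to((.4,-.1,.24,0),(.418,.22,.24,0))"
```

```text
shift [ 0.3126 -0.2343 -0.001 ] roll 0.252 q6 -0.13
[0.46615214 0.20370793 0.05779578] 1270
knob [0.41644812 0.18219605 0.2659413 ] 166 [0.02858792 0.27109124 0.98370424]
org h 0.15359878603241858
time_s: 0.52
tcp_pos: [0.266, -0.461, 0.2386]
eef_rot: [1.0, 0.001, -0.0, -0.001]
ft_force: [1.0, 0.3, -0.8]
grip_width: 0.998
finger_force: 0.0
0.0011305965677123624
shift [ 0.1344 -0.3608 -0.0009] roll 0.001 q6 0.37
shift [ 1.528e-01 -6.808e-01 -4.000e-04] roll 0.001 q6 0.37
```

```bash
python3 -m creep '[[0.02,-0.03,0,0,-1],[0.04,-0.06,0,0,-1],[0.06,-0.09,0,0,-1],[0.08,-0.12,0,0,-1],[0.1,-0.15,0,0,-1]]'>/dev/null
python3 -m creep '[[0.01,-0.035,0,0,-1],[0.02,-0.07,0,0,-1],[0.03,-0.105,0,0,-1],[0.035,-0.14,0,0,-1],[0.039,-0.17,0,0,-1]]'>/dev/null
python3 -m creep '[[0,-0.035,0,0,-1],[0,-0.07,0,0,-1],[0,-0.105,0,0,-1],[0,-0.14,0,0,-1],[0,-0.17,0,0,-1]]'>/dev/null
python3 -m creep '[[0,-0.035,0,0,-1],[0,-0.07,0,0,-1],[0,-0.105,0,0,-1],[0,-0.14,0,0,-1],[0,-0.17,0,0,-1]]'>/dev/null
python3 -m creep '[[0,0,0.01,0,-1],[0,0,0.02,0,-1],[0,0,0.03,0,-1],[0,0,0.03,0,-1],[0,0,0.03,0,-1]]'
python3 - <<'E'
from h import *
to((.4175,.2235,.08,0))
im,d,c=snap("wrist","w1"); print(proj("wrist",[[.4175,.2225,.102],[.466,.2035,.06]],c))
X=xyz(d,c); m=(X[...,2]>.092)&(X[...,2]<.11)&(d>0); g=X[m]; g=g[np.hypot(g[:,0]-.418,g[:,1]-.222)<.03]; print(len(g),np.median(g,0),g.min(0),g.max(0))
E
```

```text
time_s: 2.6
tcp_pos: [0.4028, 0.1959, 0.2083]
eef_rot: [1.0, -0.0, -0.001, 0.0]
ft_force: [-0.3, -0.0, 0.5]
grip_width: 1.001
finger_force: 0.0
shift [ 0.015  -0.0277  0.1282] roll -0.0 q6 1.85
[[283.54979439 228.02479281]
 [312.76046015 153.71234696]]
806 [0.42236839 0.22752306 0.10113676] [0.41094481 0.21709705 0.09202917] [0.43234275 0.23896531 0.10331052]
```

View pics/w1.png

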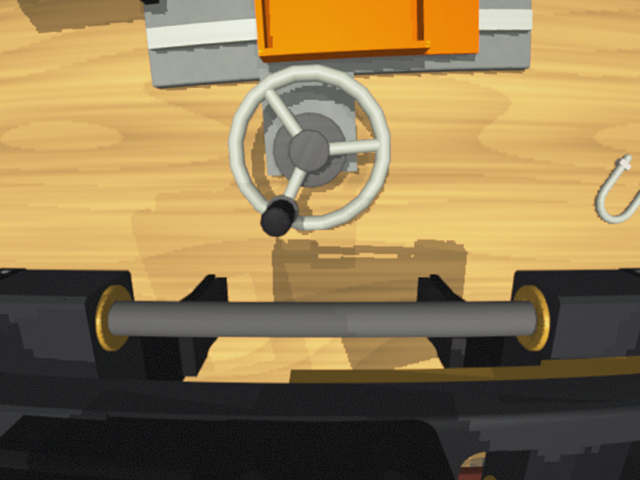

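Wrist view: the knob top is at (280,214) and the hub at (309,150), which agrees with the top view. From depth the knob is at about (0.421, 0.228).

```bash
python3 -m creep '[[0,0,0,0,-1],[0,0,0,0,-1],[0,0,0,0,-1],[0,0,0,0,-1],[0,0,0,0,-1]]'
python3 -c "
from h import *
to((.421,.228,.08,0))"
```

```text
time_s: 3.07
tcp_pos: [0.4036, 0.1972, 0.2098]
eef_rot: [1.0, 0.001, 0.0, -0.0]
ft_force: [-0.6, 0.5, -0.4]
grip_width: 0.993
finger_force: 0.0
shift [ 0.0174 -0.0307  0.1298] roll 0.002 q6 1.85
```

```bash
python3 -m creep '[[0.01,-0.015,0,0,-1],[0.017,-0.031,0.01,0,-1],[0.017,-0.031,0.04,0,-1],[0.017,-0.031,0.07,0,-1],[0.017,-0.031,0.1,0,-1]]'>/dev/null
python3 -m creep '[[0,0,0.015,0,-1],[0,0,0.03,0,-1],[0,0,0.03,0,-1],[0,0,0.03,0,1],[0,0,0.03,0,1]]'
python3 -m creep '[[0,0,0,0,1],[0,0,0,0,1],[0,0,0,0,1],[0,0,0,0,1],[0,0,0,0,1]]'
```

```text
time_s: 3.9
tcp_pos: [0.4211, 0.2286, 0.0806]
eef_rot: [1.0, 0.001, 0.001, -0.0]
ft_force: [0.9, 0.6, 0.6]
grip_width: 0.92
finger_force: 0.0
time_s: 4.32
tcp_pos: [0.4206, 0.2284, 0.0799]
eef_rot: [1.0, 0.001, 0.0, -0.0]
ft_force: [0.7, -0.6, -0.7]
grip_width: 0.554
finger_force: 0.0
```

```bash
python3 -m creep '[[0,0,0,0,1],[0,0,0,0,1],[0,0,0,0,1],[0,0,0,0,1],[0,0,0,0,1]]'
cat >> h.py <<'E'
AX=np.array([.466,.2035])
def arc(step,calls,r=.052,a0=None):
    p=robot.state()["tcp_pos"][:2]-AX
    if a0 is None: a0=np.arctan2(p[1],p[0])
    print("a0",a0,"r",np.hypot(*p))
    for k in range(calls):
        b=a0+step*5*k; s0=r*np.array([np.cos(b),np.sin(b)])
        print([[round(r*np.cos(b+step*i)-s0[0],4),round(-(r*np.sin(b+step*i)-s0[1]),4),0,0,1] for i in range(1,6)])
E
python3 -c "
from h import *
print(robot.state()['finger_force']); arc(.2,4)"
```

```text
time_s: 4.73
tcp_pos: [0.4204, 0.2282, 0.0795]
eef_rot: [1.0, 0.001, 0.0, 0.0]
ft_force: [1.0, -0.9, 0.8]
grip_width: 0.245
finger_force: 30.0
29.99996134545654
a0 2.6454262427364728 r 0.05186942858462877
[[np.float64(-0.004), np.float64(0.0096), 0, 0, 1], [np.float64(-0.006), np.float64(0.0198), 0, 0, 1], [np.float64(-0.006), np.float64(0.0301), 0, 0, 1], [np.float64(-0.0039), np.float64(0.0403), 0, 0, 1], [np.float64(0.0002), np.float64(0.0499), 0, 0, 1]]
[[np.float64(0.0059), np.float64(0.0085), 0, 0, 1], [np.float64(0.0134), np.float64(0.0158), 0, 0, 1], [np.float64(0.0221), np.float64(0.0213), 0, 0, 1], [np.float64(0.0318), np.float64(0.0251), 0, 0, 1], [np.float64(0.0421), np.float64(0.0268), 0, 0, 1]]
[[np.float64(0.0104), np.float64(-0.0003), 0, 0, 1], [np.float64(0.0205), np.float64(-0.0027), 0, 0, 1], [np.float64(0.0299), np.float64(-0.0071), 0, 0, 1], [np.float64(0.0383), np.float64(-0.0132), 0, 0, 1], [np.float64(0.0453), np.float64(-0.0209), 0, 0, 1]]
[[np.float64(0.0053), np.float64(-0.0089), 0, 0, 1], [np.float64(0.0088), np.float64(-0.0187), 0, 0, 1], [np.float64(0.0102), np.float64(-0.029), 0, 0, 1], [np.float64(0.0095), np.float64(-0.0394), 0, 0, 1], [np.float64(0.0068), np.float64(-0.0494), 0, 0, 1]]
```

```bash
python3 -m creep '[[-0.004,0.0096,0,0,1],[-0.006,0.0198,0,0,1],[-0.006,0.0301,0,0,1],[-0.0039,0.0403,0,0,1],[0.0002,0.0499,0,0,1]]'|grep -E 'pos|ft_f'
python3 -m creep '[[0.0059,0.0085,0,0,1],[0.0134,0.0158,0,0,1],[0.0221,0.0213,0,0,1],[0.0318,0.0251,0,0,1],[0.0421,0.0268,0,0,1]]'|grep -E 'pos|ft_f'
python3 -c "
from h import *
im,d,c=snap('top','t1'); X=xyz(d,c)
print(X[210,252:285].round(3)[:,1:])"
```

```text
tcp_pos: [0.4223, 0.1792, 0.0796]
ft_force: [11.7, 11.3, -13.7]
tcp_pos: [0.4626, 0.1537, 0.0795]
ft_force: [-2.3, 15.2, -0.6]
[[ 6.600e-02  2.700e-02]
 [ 6.200e-02  5.500e-02]
 [ 6.000e-02  5.900e-02]
 [ 5.800e-02  5.700e-02]
 [ 5.700e-02  4.500e-02]
 [ 5.700e-02  2.900e-02]
 [ 5.600e-02  1.400e-02]
 [ 5.400e-02  1.300e-02]
 [-3.400e-02  1.075e+00]
 [ 5.100e-02  1.000e-02]
 [ 4.900e-02  1.100e-02]
 [ 4.700e-02  1.200e-02]
 [ 4.500e-02  1.200e-02]
 [ 4.300e-02  1.400e-02]
 [ 4.100e-02  1.500e-02]
 [ 3.600e-02  5.100e-02]
 [ 3.500e-02  4.700e-02]
 [ 3.300e-02  4.800e-02]
 [ 3.100e-02  4.900e-02]
 [ 2.900e-02  5.000e-02]
 [ 2.700e-02  5.100e-02]
 [ 2.500e-02  4.900e-02]
 [ 2.500e-02  1.200e-02]
 [ 2.400e-02  1.000e-02]
 [ 2.200e-02  1.000e-03]
 [ 2.000e-02  2.000e-03]
 [ 1.800e-02 -1.000e-03]
 [ 1.600e-02  1.000e-03]
 [ 1.400e-02 -3.000e-03]
 [ 1.200e-02 -0.000e+00]
 [ 1.000e-02  7.000e-03]
 [ 8.000e-03  5.000e-03]
 [ 7.000e-03 -1.000e-03]]
```

```bash
python3 -m creep '[[0.0104,-0.0003,0,0,1],[0.0205,-0.0027,0,0,1],[0.0299,-0.0071,0,0,1],[0.0383,-0.0132,0,0,1],[0.0453,-0.0209,0,0,1]]'|grep -E 'pos|ft_f'
python3 -m creep '[[0.0028,-0.0045,0,0,1],[0.0053,-0.0089,0,0,1],[0.0074,-0.0138,0,0,1],[0.0074,-0.0138,0,0,1],[0.0074,-0.0138,0,0,1]]'|grep -E 'pos|ft_f'
python3 -c "
from h import *
arc(.06,2)
im,d,c=snap('top','t2'); X=xyz(d,c)
print(X[210,255:272].round(3)[:,1:].tolist())"
```

```text
tcp_pos: [0.5073, 0.1724, 0.0795]
ft_force: [-5.8, -0.9, 4.7]
tcp_pos: [0.5158, 0.1871, 0.0795]
ft_force: [0.4, 2.8, -1.8]
a0 -0.3186454725606202 r 0.052462152825676525
[[np.float64(0.0009), np.float64(-0.003), 0, 0, 1], [np.float64(0.0016), np.float64(-0.006), 0, 0, 1], [np.float64(0.0021), np.float64(-0.0091), 0, 0, 1], [np.float64(0.0025), np.float64(-0.0122), 0, 0, 1], [np.float64(0.0026), np.float64(-0.0153), 0, 0, 1]]
[[np.float64(-0.0), np.float64(-0.0031), 0, 0, 1], [np.float64(-0.0003), np.float64(-0.0062), 0, 0, 1], [np.float64(-0.0007), np.float64(-0.0093), 0, 0, 1], [np.float64(-0.0013), np.float64(-0.0124), 0, 0, 1], [np.float64(-0.002), np.float64(-0.0154), 0, 0, 1]]
[[0.059, 0.042], [0.057, 0.045], [0.055, 0.044], [0.054, 0.044], [0.052, 0.046], [0.049, 0.055], [0.047, 0.055], [0.045, 0.057], [0.044, 0.043], [0.043, 0.032], [0.043, 0.012], [0.041, 0.009], [0.036, 0.051], [0.034, 0.05], [0.033, 0.051], [0.031, 0.048], [0.029, 0.046]]
```

```bash
python3 -m creep '[[0.0009,-0.003,0,0,1],[0.0016,-0.006,0,0,1],[0.0021,-0.0091,0,0,1],[0.0025,-0.0122,0,0,1],[0.0026,-0.0153,0,0,1]]'|grep -E 'pos|ft_f'
python3 -m creep '[[0,-0.0031,0,0,1],[-0.0003,-0.0062,0,0,1],[-0.0007,-0.0093,0,0,1],[-0.0013,-0.0124,0,0,1],[-0.0013,-0.0124,0,0,1]]'|grep -E 'pos|ft_f'
python3 -c "
from h import *
arc(.06,1)"
```

```text
tcp_pos: [0.519, 0.2016, 0.0796]
ft_force: [4.9, -3.2, -4.1]
tcp_pos: [0.519, 0.2092, 0.0796]
ft_force: [9.6, -24.4, -2.9]
a0 0.10698104367374842 r 0.0533524022896106
[[np.float64(-0.0004), np.float64(-0.0031), 0, 0, 1], [np.float64(-0.001), np.float64(-0.0061), 0, 0, 1], [np.float64(-0.0018), np.float64(-0.0092), 0, 0, 1], [np.float64(-0.0028), np.float64(-0.0121), 0, 0, 1], [np.float64(-0.004), np.float64(-0.015), 0, 0, 1]]
```

```bash
python3 -m creep '[[0,0,0,0,-1],[0,0,0,0,-1],[0,0,0,0,-1],[0,0,0,0,-1],[0,0,0,0,-1]]'|grep -E 'pos|ft_f|wid'
python3 -m creep '[[0,0,-0.02,0,-1],[0,0,-0.04,0,-1],[0,0,-0.07,0,-1],[0,0,-0.1,0,-1],[0,0,-0.13,0,-1]]'|grep -E 'pos|ft_f|wid'
python3 -m creep '[[-0.02,0.03,0,0,-1],[-0.03,0.06,0,0,-1],[-0.05,0.09,0,0,-1],[-0.06,0.12,0,0,-1],[-0.06,0.15,0,0,-1]]'>/dev/null
python3 -m creep '[[0,0.03,0,0,-1],[-0,0.06,0,0,-1],[-0,0.09,0,0,-1],[0,0.1,0,0,-1],[0,0.1,0,0,-1]]'
python3 - <<'E'
from h import *
im,d,c=snap("top","t3"); X=xyz(d,c)
print(X[210,255:276].round(3)[:,1:].tolist())
hsv=cv2.cvtColor(im,cv2.COLOR_RGB2HSV)
for ce,P in blobs(im,c,"top",.006,(320,262,500,385)):
    print(ce.round(),len(P),"U",ubolt(P),"B",bracket(P)[:2])
m=((hsv[...,2]<110)&(hsv[...,0]<15)&(hsv[...,1]>100)).astype(np.uint8); mm=np.zeros_like(m); mm[195:255,360:395]=m[195:255,360:395]
v,u=np.nonzero(mm); P=plane("top",np.c_[u,v],.02,c)[:,:2]; print("awl",cv2.minAreaRect((P*1000).astype(np.float32)))
cv2.imwrite("pics/t3c.png",cv2.resize(im[150:400,80:400,::-1],None,fx=2.4,fy=2.4,interpolation=2))
E
```

```text
tcp_pos: [0.5165, 0.2148, 0.0795]
ft_force: [-0.0, 0.2, 0.3]
grip_width: 0.541
tcp_pos: [0.516, 0.2148, 0.2106]
ft_force: [-0.1, 0.4, -0.9]
grip_width: 0.917
time_s: 9.0
tcp_pos: [0.4572, -0.0374, 0.2097]
eef_rot: [1.0, -0.001, 0.0, 0.0]
ft_force: [-0.9, 0.5, -1.2]
grip_width: 0.998
finger_force: 0.0
[[0.059, 0.043], [0.057, 0.047], [0.056, 0.042], [0.054, 0.044], [0.052, 0.045], [0.05, 0.043], [0.048, 0.042], [0.045, 0.052], [0.043, 0.055], [0.041, 0.058], [0.041, 0.042], [0.04, 0.024], [0.036, 0.05], [0.034, 0.049], [0.033, 0.046], [0.031, 0.052], [0.029, 0.05], [0.027, 0.048], [0.025, 0.048], [0.025, 0.014], [0.024, 0.01]]
[469. 286.] 321 U (array([ 0.54525671, -0.34239722]), np.float64(-0.8926605049888341), 62.735931396484375, 49.916656494140625) B (array([ 0.54525671, -0.34239722]), np.float64(0.6781358218060626))
[401. 352.] 428 U (array([ 0.42521201, -0.21822218]), np.float64(2.42016115615204), 51.190399169921875, 50.792850494384766) B (array([ 0.42521201, -0.21822218]), np.float64(-2.2922278242326497))
[470. 345.] 345 U (array([ 0.43619687, -0.33811966]), np.float64(1.3478017260812372), 62.6112060546875, 51.223140716552734) B (array([ 0.43619687, -0.33811966]), np.float64(-3.3645872543034523))
[333. 362.] 62 U (array([ 0.40884546, -0.0834261 ]), np.float64(-2.082941179439901), 27.79285430908203, 8.6543550491333) B (array([ 0.40884546, -0.0834261 ]), np.float64(1.0586514741498922))
awl ((664.9739379882812, -171.3272705078125), (81.18872833251953, 25.5378360748291), 2.9812750816345215)
```

View pics/t3c.png

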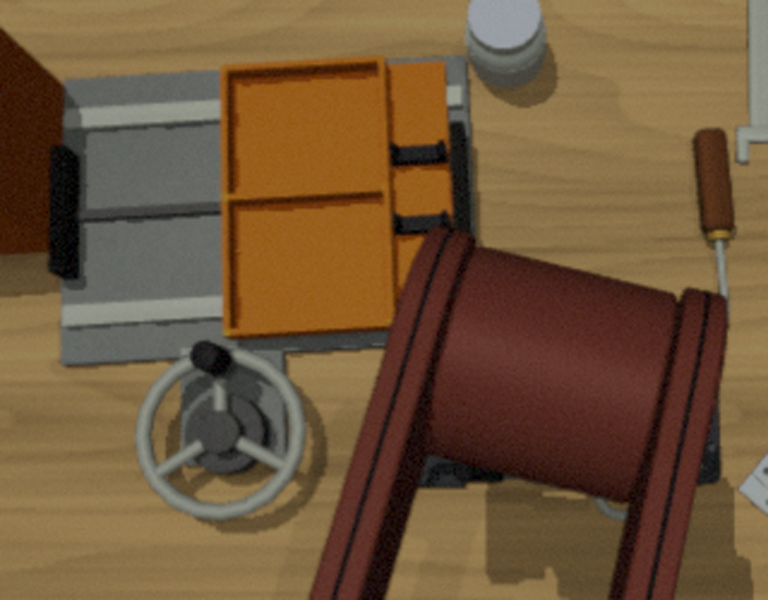

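The crop shows the tray against the black loading stop at x≈450. The bin rim corners are at (222,68), (384,60), (225,335) and (392,328), the divider runs from (228,199) to (383,193), and the cradle supports are at (418,153) and (420,222).

```bash
python3 - <<'E'
from h import *
im,d,c=load("t3"); f=lambda L,z:plane("top",np.array(L)/2.4+[80,150],z,c)[:,:2].round(4)
A=f([(222,67),(384,59),(225,336),(393,328),(225,199),(386,193)],.049); print(A)
print("centre outer",A[:4].mean(0),"sizes",np.linalg.norm(A[0]-A[2]),np.linalg.norm(A[1]-A[3]),np.linalg.norm(A[0]-A[1]),np.linalg.norm(A[2]-A[3]))
print("angles",[np.degrees(np.arctan2(*(a-b)[::-1])) for a,b in((A[0],A[2]),(A[1],A[3]))],[np.degrees(np.arctan2(*(a-b)[::-1]))-90 for a,b in((A[0],A[1]),(A[2],A[3]),(A[4],A[5]))])
C=f([(392,147),(445,144),(392,162),(446,160),(393,217),(447,215),(394,231),(447,230)],.05);print(C)
X=xyz(d,c); g=X[200:260,240:270]; hsv=cv2.cvtColor(im,cv2.COLOR_RGB2HSV)
m=(hsv[...,2]<45); mm=np.zeros_like(m); mm[200:260,242:267]=m[200:260,242:267]
k,l,s,ce=cv2.connectedComponentsWithStats(mm.astype(np.uint8))
for i in range(1,k):
    if s[i,4]>15:
        q=X[l==i]; print(s[i],ce[i],np.median(q,0).round(4),plane("top",[ce[i]],.05,c))
K=hsv[285:310,155:175]; m=K[...,2]<45; v,u=np.nonzero(m); print("knob",plane("top",[(u.mean()+155,v.mean()+285)],.1,c))
robot.state(); to((.4306,-.0989,.1,0))
E
```

```text
[[0.7519 0.2158]
 [0.7571 0.0879]
 [0.5385 0.2047]
 [0.5435 0.0778]
 [0.6448 0.209 ]
 [0.6484 0.0846]]
centre outer [0.64775 0.14655] sizes 0.21368848822526687 0.2138386541296966 0.12800566393718676 0.12699846455764732
angles [np.float64(2.9775563187221263), np.float64(2.7071941342224743)] [np.float64(2.3281786940057856), np.float64(2.2563497851718637), np.float64(1.6576145951097203)]
[[0.6848 0.0804]
 [0.6869 0.0393]
 [0.6728 0.0802]
 [0.674  0.0384]
 [0.6292 0.0788]
 [0.6303 0.0374]
 [0.6182 0.0779]
 [0.6186 0.0373]]
[243 209  23  10 167] [253.98203593 214.35928144] [0.6797 0.0611 0.0435] [[0.67864819 0.06049551 0.05      ]]
[244 239  23   9 141] [253.9929078  243.17730496] [0.6246 0.0622 0.0445] [[0.62377812 0.05990146 0.05      ]]
[261 246   6  14  25] [263.76 252.72] [0.5012 0.0035 0.5695] [[0.60571263 0.04181213 0.05      ]]
knob [[0.5159511 0.203033  0.1      ]]
shift [-0.0266  0.063   0.1095] roll -0.0 q6 1.32
```

```bash
python3 -m creep '[[-0.01,0.02,0.02,0.12,-1],[-0.02,0.04,0.04,0.24,-1],[-0.0266,0.063,0.06,0.36,-1],[-0.0266,0.063,0.08,0.48,-1],[-0.0266,0.063,0.1,0.56,-1]]'>/dev/null
python3 -m creep '[[0,0,0.01,0,-1],[0,0,0.02,0,-1],[0,0,0.02,0,-1],[0,0,0.02,0,-1],[0,0,0.02,0,-1]]'
python3 - <<'E'
from h import *
to((.4306,-.0989,.019,-.5585))
im,d,c=snap("wrist","w2"); print(proj("wrist",[[.4306,-.0989,.004]],c))
cv2.imwrite("pics/w2s.png",im[::2,::2,::-1])
E
```

```text
time_s: 9.88
tcp_pos: [0.4316, -0.0987, 0.0905]
eef_rot: [0.962, -0.275, 0.001, 0.0]
ft_force: [-1.0, -0.5, 0.0]
grip_width: 1.0
finger_force: 0.0
shift [-0.0009  0.0007  0.0715] roll 0.002 q6 1.72
[[325.06337469 258.06178298]]
```

View pics/w2s.png

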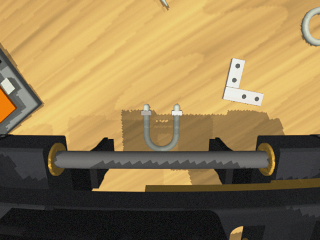

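The U-bolt is centred under the open fingers at about (324,256) in full-resolution pixels, as predicted.

```bash
python3 -m creep '[[0,0,0.03,0,-1],[0,0,0.06,0,-1],[0,0,0.071,0,-1],[0,0,0.071,0,-1],[0,0,0.071,0,1]]'
python3 -m creep '[[0,0,0,0,1],[0,0,0,0,1],[0,0,0,0,1],[0,0,0,0,1],[0,0,0,0,1]]' >/dev/null
python3 -m creep '[[0,0,0,0,1],[0,0,0,0,1],[0,0,0,0,1],[0,0,0,0,1],[0,0,0,0,1]]'
python3 -m creep '[[0,0,-0.02,0,1],[0,0,-0.05,0,1],[0,0,-0.08,0,1],[0,0,-0.11,0,1],[0,0,-0.11,0,1]]'
python3 -c "
from h import *
a=.045;U=np.array([.5955,.1446]);f=np.array([-np.sin(a),np.cos(a)])
p=U-.027*f; print(p); to((*p,.125,a),(*p,.07,a))"
```

```text
time_s: 10.35
tcp_pos: [0.4314, -0.0992, 0.0192]
eef_rot: [0.961, -0.275, 0.001, 0.0]
ft_force: [-0.5, 0.1, 0.1]
grip_width: 0.972
finger_force: 0.0
time_s: 11.18
tcp_pos: [0.4307, -0.099, 0.0186]
eef_rot: [0.961, -0.275, 0.0, 0.0]
ft_force: [-0.6, -0.0, 0.6]
grip_width: 0.515
finger_force: 30.0
time_s: 11.6
tcp_pos: [0.4344, -0.1005, 0.1345]
eef_rot: [0.961, -0.275, 0.005, 0.001]
ft_force: [0.6, -0.7, 0.6]
grip_width: 0.519
finger_force: 30.0
[0.59671459 0.11762733]
shift [ 0.0221 -0.271   0.0102] roll -0.603 q6 1.72
shift [ 0.0215 -0.2709  0.0651] roll -0.603 q6 1.72
```

```bash
python3 -m creep '[[0,-0.03,0,0,1],[0,-0.065,0,0,1],[0,-0.1,0,0,1],[0,-0.135,0,0,1],[0.01,-0.17,0,0,1]]'>/dev/null
python3 -m creep '[[0.01,-0.03,0,-0.12,1],[0.012,-0.06,0,-0.24,1],[0.012,-0.09,0,-0.36,1],[0.012,-0.101,0,-0.48,1],[0.012,-0.101,0,-0.603,1]]'>/dev/null
python3 -m creep '[[0,0,0,0,1],[0,0,0,0,1],[0,0,0,0,1],[0,0,0,0,1],[0,0,0,0,1]]'
python3 -c "
from h import *
a=.045;U=np.array([.5955,.1446]);f=np.array([-np.sin(a),np.cos(a)])
p=U-.027*f; to((*p,.07,a))
im,d,c=snap('top','t4')
for ce,P in blobs(im,c,'top',.006,(320,262,500,385)):
    print(ce.round(),len(P),'U',ubolt(P)[:2],'B',bracket(P)[:2])"
```

```text
time_s: 12.85
tcp_pos: [0.5927, 0.1187, 0.1285]
eef_rot: [1.0, 0.021, -0.0, -0.0]
ft_force: [0.6, 0.6, -0.9]
grip_width: 0.516
finger_force: 30.0
shift [0.004  0.0012 0.0585] roll -0.003 q6 1.6
[381. 272.] 80 U (array([ 0.57242413, -0.17828049]), np.float64(0.053327749362559546)) B (array([ 0.57242413, -0.17828049]), np.float64(-4.65906123102213))
[469. 287.] 326 U (array([ 0.54525671, -0.34239722]), np.float64(-0.8926605049888341)) B (array([ 0.54525671, -0.34239722]), np.float64(0.6781358218060626))
[401. 352.] 432 U (array([ 0.42541782, -0.21819345]), np.float64(2.4310253220819362)) B (array([ 0.42541782, -0.21819345]), np.float64(-2.2813636583027534))
[470. 345.] 347 U (array([ 0.43638708, -0.33816281]), np.float64(1.3478017260812372)) B (array([ 0.43638708, -0.33816281]), np.float64(-3.3645872543034523))
```

```bash
python3 -m creep '[[0.004,0.001,0.02,0,1],[0.004,0.001,0.04,0,1],[0.004,0.001,0.058,0,1],[0.004,0.001,0.058,0,1],[0.004,0.001,0.058,0,-0.35]]'>/dev/null
python3 -m creep '[[0,0,0,0,-0.35],[0,0,0,0,-0.35],[0,0,0,0,-0.35],[0,0,0,0,-0.35],[0,0,-0.02,0,-0.35]]'
python3 -m creep '[[0,0,-0.03,0,-0.35],[0,0,-0.06,0,-0.35],[0,0,-0.09,0,-0.35],[0,0.03,-0.1,0,-0.35],[0,0.06,-0.1,0,-0.35]]'
python3 -c "
from h import *
im,d,c=snap('wrist','w3'); cv2.imwrite('pics/w3s.png',im[::2,::2,::-1])
to((.5453,-.3424,.1,-.893))"
```

```text
time_s: 13.73
tcp_pos: [0.5942, 0.1182, 0.0875]
eef_rot: [1.0, 0.022, -0.003, 0.0]
ft_force: [-0.5, 0.2, -0.2]
grip_width: 0.67
finger_force: 0.0
time_s: 14.15
tcp_pos: [0.6023, 0.0592, 0.1963]
eef_rot: [1.0, 0.024, 0.005, 0.0]
ft_force: [1.1, -0.2, -0.0]
grip_width: 0.677
finger_force: 0.0
shift [-0.0744  0.3921  0.0954] roll 0.937 q6 1.49
```

View pics/w3s.png

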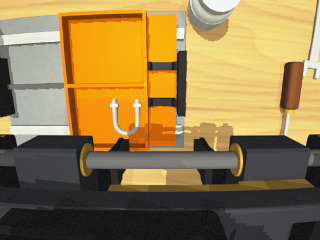

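The U-bolt is lying flat in the near bin, on its stop side, at about (125,118) in the half-scale view.

```bash
python3 -m creep '[[0,0.035,0,0,-1],[-0.01,0.075,0,0,-1],[-0.02,0.115,0,0,-1],[-0.03,0.155,0,0,-1],[-0.037,0.195,0,0,-1]]'>/dev/null
python3 -m creep '[[-0.01,0.04,0,0.12,-1],[-0.02,0.08,0,0.24,-1],[-0.03,0.12,0,0.36,-1],[-0.037,0.16,0,0.48,-1],[-0.037,0.195,0,0.6,-1]]'>/dev/null
python3 -m creep '[[0,0,0.03,0.12,-1],[0,0,0.06,0.24,-1],[0,0,0.09,0.337,-1],[0,0,0.09,0.337,-1],[0,0,0.09,0.337,-1]]'
python3 -c "
from h import *
to((.5453,-.3424,.019,-.893))
im,d,c=snap('top','t5')
for ce,P in blobs(im,c,'top',.006,(320,262,500,385)):
    print(ce.round(),len(P),'U',ubolt(P)[:2],'B',bracket(P)[:2])"
```

```text
time_s: 15.45
tcp_pos: [0.5418, -0.3334, 0.0988]
eef_rot: [0.903, -0.43, -0.002, -0.001]
ft_force: [0.7, -0.4, 0.5]
grip_width: 1.004
finger_force: 0.0
shift [0.0096 0.0029 0.0798] roll 0.004 q6 1.78
[458. 279.] 132 U (array([ 0.56107465, -0.32580444]), np.float64(2.751117311401285)) B (array([ 0.56107465, -0.32580444]), np.float64(-1.9612716689834044))
[382. 284.] 124 U (array([ 0.5496026 , -0.17913484]), np.float64(0.06783991335364659)) B (array([ 0.5496026 , -0.17913484]), np.float64(-3.0737527402361464))
[401. 352.] 429 U (array([ 0.42528867, -0.21828961]), np.float64(2.42016115615204)) B (array([ 0.42528867, -0.21828961]), np.float64(-2.2922278242326497))
```

```bash
python3 -m creep '[[0.01,0.003,0.02,0,-1],[0.01,0.003,0.05,0,-1],[0.01,0.003,0.08,0,-1],[0.01,0.003,0.08,0,-1],[0.01,0.003,0.08,0,1]]'
python3 -m creep '[[0,0,0,0,1],[0,0,0,0,1],[0,0,0,0,1],[0,0,0,0,1],[0,0,0,0,1]]' >/dev/null
python3 -m creep '[[0,0,0,0,1],[0,0,0,0,1],[0,0,0,0,1],[0,0,0,0,1],[0,0,0,0,1]]'
python3 -m creep '[[0,0,-0.02,0,1],[0,0,-0.05,0,1],[0,0,-0.08,0,1],[0,0,-0.11,0,1],[0,0,-0.11,0,1]]'
python3 -c "
from h import *
a=.045;U=np.array([.5955,.1446]);f=np.array([-np.sin(a),np.cos(a)])
p=U+.027*f; to((*p,.13,a))"
```

```text
time_s: 15.92
tcp_pos: [0.5478, -0.3443, 0.0222]
eef_rot: [0.903, -0.431, 0.0, 0.0]
ft_force: [-0.6, -1.0, 1.0]
grip_width: 0.976
finger_force: 0.0
time_s: 16.75
tcp_pos: [0.5472, -0.3442, 0.0209]
eef_rot: [0.902, -0.431, 0.0, 0.0]
ft_force: [-1.0, 0.7, 4.6]
grip_width: 0.511
finger_force: 30.0
time_s: 17.17
tcp_pos: [0.5504, -0.3467, 0.1378]
eef_rot: [0.902, -0.431, 0.005, 0.001]
ft_force: [1.5, -1.0, 0.2]
grip_width: 0.512
finger_force: 30.0
shift [-0.3759 -0.3595  0.0046] roll -0.937 q6 1.78
```

```bash
python3 -m creep '[[-0.02,-0.02,0,0,1],[-0.045,-0.045,0,0,1],[-0.07,-0.07,0,0,1],[-0.095,-0.095,0,0,1],[-0.122,-0.12,0,0,1]]'>/dev/null
python3 -m creep '[[-0.026,-0.025,0,0,1],[-0.052,-0.05,0,0,1],[-0.078,-0.075,0,0,1],[-0.104,-0.1,0,0,1],[-0.13,-0.125,0,0,1]]'>/dev/null
python3 -m creep '[[-0.026,-0.025,0,-0.12,1],[-0.052,-0.05,0,-0.24,1],[-0.078,-0.075,0,-0.36,1],[-0.104,-0.1,0,-0.48,1],[-0.124,-0.115,0,-0.6,1]]'>/dev/null
python3 -m creep '[[0,0,0,-0.12,1],[0,0,0,-0.24,1],[0,0,0,-0.337,1],[0,0,0,-0.337,1],[0,0,0,-0.337,1]]'
python3 -c "
from h import *
a=.045;U=np.array([.5955,.1446]);f=np.array([-np.sin(a),np.cos(a)])
p=U+.027*f; print(p);to((*p,.07,a))
im,d,c=snap('top','t6')
for ce,P in blobs(im,c,'top',.006,(320,255,500,385)):
    print(ce.round(),len(P),'U',ubolt(P)[:2],'B',bracket(P)[:2])
hsv=cv2.cvtColor(im,cv2.COLOR_RGB2HSV)
m=((hsv[...,2]<110)&(hsv[...,0]<15)&(hsv[...,1]>100)).astype(np.uint8); mm=np.zeros_like(m); mm[195:285,355:410]=m[195:285,355:410]
v,u=np.nonzero(mm); P=plane('top',np.c_[u,v],.02,c)[:,:2]; print('awl',cv2.minAreaRect((P*1000).astype(np.float32)),len(P))
cv2.imwrite('pics/t6c.png',cv2.resize(im[180:390,300:520,::-1],None,fx=2,fy=2))"
```

```text
time_s: 18.83
tcp_pos: [0.5909, 0.1746, 0.1297]
eef_rot: [1.0, 0.021, -0.001, 0.0]
ft_force: [-0.0, 1.0, -0.5]
grip_width: 0.507
finger_force: 30.0
[0.59428541 0.17157267]
shift [0.0033 0.0031 0.0597] roll -0.003 q6 1.69
[382. 284.] 125 U (array([ 0.54958783, -0.17901826]), np.float64(0.06267013927250353)) B (array([ 0.54958783, -0.17901826]), np.float64(-3.0789225143172896))
[401. 352.] 430 U (array([ 0.42537216, -0.2183631 ]), np.float64(2.42016115615204)) B (array([ 0.42537216, -0.2183631 ]), np.float64(-2.2922278242326497))
[470. 345.] 345 U (array([ 0.43619687, -0.33811966]), np.float64(1.3478017260812372)) B (array([ 0.43619687, -0.33811966]), np.float64(-3.3645872543034523))
awl ((631.0066528320312, -172.70993041992188), (81.68158721923828, 25.376741409301758), 3.144909381866455) 533
```

View pics/t6c.png

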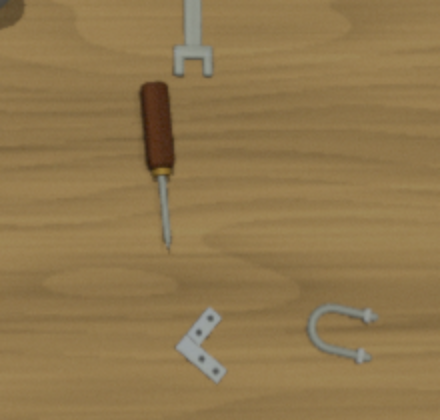

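The awl has been knocked. Its handle is now at (157,125) in the crop, which is (0.631, -0.173), and the other parts are unchanged.

```bash
python3 -m creep '[[0.003,0.003,0.02,0,1],[0.003,0.003,0.04,0,1],[0.003,0.003,0.059,0,1],[0.003,0.003,0.059,0,1],[0.003,0.003,0.059,0,-0.35]]'>/dev/null
python3 -m creep '[[0,0,0,0,-0.35],[0,0,0,0,-0.35],[0,0,0,0,-0.35],[0,0,0,0,-0.35],[0,0,-0.02,0,-0.35]]'
python3 -m creep '[[0,0,-0.03,0,-0.35],[0,0,-0.06,0,-0.35],[0,0,-0.09,0,-0.35],[0,0.03,-0.1,0,-0.35],[0,0.06,-0.1,0,-0.35]]'>/dev/null
python3 -m creep '[[-0.01,0.03,0,0,-1],[-0.02,0.06,0,0,-1],[-0.03,0.1,0,0,-1],[-0.04,0.135,0,0,-1],[-0.05,0.17,0,0,-1]]'>/dev/null
python3 -c "
from h import *
im,d,c=snap('wrist','w4'); cv2.imwrite('pics/w4s.png',im[::2,::2,::-1])
to((.4363,-.3381,.1,1.348))"
```

```text
time_s: 19.72
tcp_pos: [0.5918, 0.1713, 0.0884]
eef_rot: [1.0, 0.022, -0.003, 0.0]
ft_force: [-0.8, -0.4, -0.7]
grip_width: 0.672
finger_force: 0.0
shift [-0.1281  0.2646  0.0936] roll -1.306 q6 1.27
```

View pics/w4s.png

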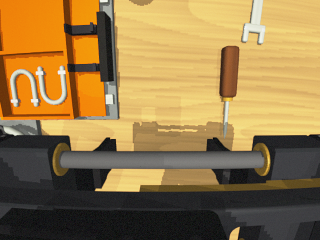

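Both U-bolts lie side by side in the near bin, at (25,85) and (55,85) in the half-scale view.

```bash
python3 -m creep '[[-0.015,0.035,0,0,-1],[-0.03,0.07,0,0,-1],[-0.045,0.11,0,0,-1],[-0.06,0.145,0,0,-1],[-0.08,0.18,0,0,-1]]'>/dev/null
python3 -m creep '[[-0.015,0.03,0,-0.12,-1],[-0.03,0.06,0,-0.24,-1],[-0.045,0.075,0,-0.36,-1],[-0.045,0.075,0,-0.48,-1],[-0.045,0.075,0,-0.6,-1]]'>/dev/null
python3 -m creep '[[0,0,0.02,-0.12,-1],[0,0,0.04,-0.24,-1],[0,0,0.06,-0.36,-1],[0,0,0.08,-0.48,-1],[0,0,0.09,-0.6,-1]]'>/dev/null
python3 -m creep '[[0,0,0,-0.106,-1],[0,0,0,-0.106,-1],[0,0,0,-0.106,-1],[0,0,0,-0.106,-1],[0,0,0,-0.106,-1]]'
python3 -c "
from h import *
to((.4363,-.3381,.019,1.348))"
```

```text
time_s: 22.27
tcp_pos: [0.4418, -0.321, 0.1024]
eef_rot: [0.781, 0.624, 0.0, 0.001]
ft_force: [0.4, 0.0, 1.0]
grip_width: 0.999
finger_force: 0.0
shift [-0.0178 -0.0018  0.0834] roll 0.001 q6 -0.55
```

```bash
python3 -m creep '[[-0.01,-0.002,0.02,0,-1],[-0.018,-0.002,0.05,0,-1],[-0.018,-0.002,0.083,0,-1],[-0.018,-0.002,0.083,0,-1],[-0.018,-0.002,0.083,0,1]]'
python3 -m creep '[[0,0,0,0,1],[0,0,0,0,1],[0,0,0,0,1],[0,0,0,0,1],[0,0,0,0,1]]' >/dev/null
python3 -m creep '[[0,0,0,0,1],[0,0,0,0,1],[0,0,0,0,1],[0,0,0,0,1],[0,0,0,0,1]]'
python3 -m creep '[[0,0,-0.02,0,1],[0,0,-0.05,0,1],[0,0,-0.08,0,1],[0,0,-0.11,0,1],[0,0,-0.12,0,1]]'
python3 -c "
from h import *
a=.045;U=np.array([.5955,.1446])
to((*U,.13,a))"
```

```text
time_s: 22.68
tcp_pos: [0.436, -0.3386, 0.0189]
eef_rot: [0.781, 0.624, 0.0, 0.001]
ft_force: [-0.5, 0.6, 0.7]
grip_width: 0.972
finger_force: 0.0
time_s: 23.52
tcp_pos: [0.4355, -0.3378, 0.0186]
eef_rot: [0.78, 0.625, 0.0, 0.0]
ft_force: [0.6, 1.2, 0.8]
grip_width: 0.516
finger_force: 30.0
time_s: 23.93
tcp_pos: [0.4372, -0.3396, 0.1433]
eef_rot: [0.78, 0.625, 0.0, 0.003]
ft_force: [0.5, -0.2, 0.2]
grip_width: 0.515
finger_force: 30.0
shift [0.5071 0.0488 0.0117] roll 1.306 q6 -0.58
```

```bash
python3 -m creep '[[0.03,0.003,0,0,1],[0.065,0.006,0,0,1],[0.1,0.009,0,0,1],[0.135,0.012,0,0,1],[0.17,0.016,0,0,1]]'>/dev/null
python3 -m creep '[[0.035,0.003,0,0,1],[0.07,0.006,0,0,1],[0.105,0.009,0,0,1],[0.14,0.012,0,0,1],[0.175,0.016,0,0,1]]'>/dev/null
python3 -m creep '[[0.035,0.003,0,0.12,1],[0.07,0.006,0,0.24,1],[0.105,0.009,0,0.36,1],[0.14,0.014,0,0.48,1],[0.162,0.017,0,0.6,1]]'>/dev/null
python3 -m creep '[[0,0,0,0.12,1],[0,0,0,0.24,1],[0,0,0,0.36,1],[0,0,0,0.48,1],[0,0,0,0.6,1]]'>/dev/null
python3 -m creep '[[0,0,0,0.106,1],[0,0,0,0.106,1],[0,0,0,0.106,1],[0,0,0,0.106,1],[0,0,0,0.106,1]]'
python3 -c "
from h import *
a=.045;U=np.array([.5955,.1446])
to((*U,.078,a))"
```

```text
time_s: 26.02
tcp_pos: [0.5937, 0.1462, 0.1381]
eef_rot: [1.0, 0.023, -0.0, 0.0]
ft_force: [-0.0, 0.2, -0.8]
grip_width: 0.511
finger_force: 30.0
shift [0.0017 0.0017 0.0601] roll 0.002 q6 1.64
```

```bash
python3 -m creep '[[0.002,0.002,0.02,0,1],[0.002,0.002,0.05,0,1],[0.002,0.002,0.08,0,1],[0.002,0.002,0.08,0,1],[0.002,0.002,0.08,0,-0.2]]'|grep -E "pos|ft"
python3 -m creep '[[0,0,0,0,-0.2],[0,0,0,0,-0.2],[0,0,0,0,-0.2],[0,0,0,0,-0.2],[0,0,-0.02,0,-0.2]]'
python3 -m creep '[[0,0,-0.03,0,-0.2],[0,0,-0.06,0,-0.2],[0,0,-0.1,0,-0.2],[0,0.03,-0.12,0,-0.2],[0,0.06,-0.12,0,-0.2]]'>/dev/null
python3 -m creep '[[-0.01,0.03,0,0,-1],[-0.03,0.06,0,0,-1],[-0.05,0.09,0,0,-1],[-0.07,0.12,0,0,-1],[-0.09,0.15,0,0,-1]]'>/dev/null
python3 -c "
from h import *
im,d,c=snap('wrist','w5'); cv2.imwrite('pics/w5s.png',im[::2,::2,::-1])
for ce,P in blobs(*(lambda s:(s[0],s[2]))(snap('top','t7')),'top',.006,(320,255,500,385)): print(ce.round(),len(P),'B',bracket(P)[:2])
to((.4403,-.2088,.1,-.721))"
```

```text
tcp_pos: [0.5947, 0.1442, 0.0574]
ft_force: [1.2, 0.3, -0.3]
time_s: 26.85
tcp_pos: [0.5933, 0.1441, 0.0757]
eef_rot: [1.0, 0.022, -0.003, 0.0]
ft_force: [-0.8, 0.2, -1.1]
grip_width: 0.602
finger_force: 0.0
[402. 352.] 389 B (array([ 0.42508054, -0.20986961]), np.float64(0.03219166083671354))
shift [-0.0787  0.1324  0.0995] roll 0.762 q6 1.24
```

View pics/w5s.png

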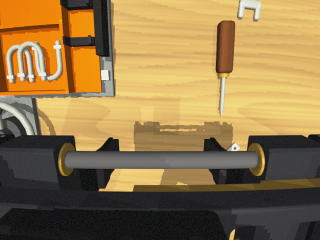

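All three U-bolts are in the near bin, with the third lying on top of the other two.

```bash
python3 -m creep '[[-0.015,0.03,0,0.12,-1],[-0.03,0.06,0,0.24,-1],[-0.05,0.09,0,0.36,-1],[-0.07,0.12,0,0.48,-1],[-0.078,0.132,0,0.6,-1]]'>/dev/null
python3 -m creep '[[0,0,0.03,0.12,-1],[0,0,0.06,0.162,-1],[0,0,0.06,0.162,-1],[0,0,0.06,0.162,-1],[0,0,0.06,0.162,-1]]'
python3 -c "
from h import *
to((.4403,-.2088,.019,-.721))
im,d,c=snap('wrist','w6')
g=proj('wrist',[[.4403,-.2088,.006],[.4253,-.2183,.006]],c); print(g)
cv2.circle(im,tuple(int(t) for t in g[0]),5,(255,0,0),2)
cv2.imwrite('pics/w6s.png',im[150:350,120:520,::-1])"
```

```text
time_s: 28.62
tcp_pos: [0.4444, -0.2049, 0.1401]
eef_rot: [0.937, -0.35, 0.001, 0.0]
ft_force: [0.2, 0.1, 0.4]
grip_width: 0.997
finger_force: 0.0
shift [-0.0007  0.0057  0.1211] roll 0.006 q6 1.69
[[331.44381434 239.64475621]
 [353.70222132 246.18460782]]
```

View pics/w6s.png

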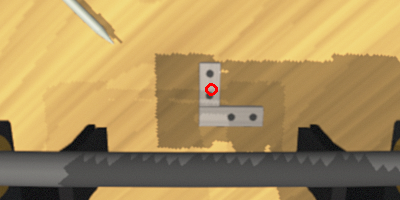

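The grasp point falls on the bracket leg at (211,89) in the crop.

```bash
python3 -m creep '[[0,0.003,0.02,0,0],[0,0.006,0.04,0,0],[0,0.006,0.06,0,0],[0,0.006,0.08,0,0],[0,0.006,0.1,0,0]]'>/dev/null
python3 -m creep '[[0,0,0.01,0,0],[0,0,0.021,0,0],[0,0,0.021,0,0],[0,0,0.021,0,1],[0,0,0.021,0,1]]'
python3 -m creep '[[0,0,0,0,1],[0,0,0,0,1],[0,0,0,0,1],[0,0,0,0,1],[0,0,0,0,1]]' >/dev/null
python3 -m creep '[[0,0,0,0,1],[0,0,0,0,1],[0,0,0,0,1],[0,0,0,0,1],[0,0,0,0,1]]'
python3 -m creep '[[0,0,-0.02,0,1],[0,0,-0.05,0,1],[0,0,-0.08,0,1],[0,0,-0.11,0,1],[0,0,-0.12,0,1]]'
python3 -c "
from h import *
to((.7005,.1494,.13,.045))"
```

```text
time_s: 29.5
tcp_pos: [0.4404, -0.2098, 0.0185]
eef_rot: [0.936, -0.351, 0.001, 0.0]
ft_force: [-0.3, 0.1, 0.2]
grip_width: 0.429
finger_force: 0.0
time_s: 30.33
tcp_pos: [0.4398, -0.2094, 0.0179]
eef_rot: [0.936, -0.351, 0.0, 0.0]
ft_force: [-1.7, 2.0, 4.8]
grip_width: 0.179
finger_force: 30.0
time_s: 30.75
tcp_pos: [0.4415, -0.2107, 0.1417]
eef_rot: [0.936, -0.351, 0.003, 0.001]
ft_force: [1.2, -1.0, -0.3]
grip_width: 0.177
finger_force: 30.0
shift [-0.0415 -0.4416  0.0117] roll -0.762 q6 1.68
```

```bash
python3 -m creep '[[0,-0.03,0,0,1],[-0.006,-0.06,0,0,1],[-0.01,-0.095,0,0,1],[-0.014,-0.13,0,0,1],[-0.018,-0.165,0,0,1]]'>/dev/null
python3 -m creep '[[-0.004,-0.035,0,0,1],[-0.008,-0.07,0,0,1],[-0.012,-0.105,0,0,1],[-0.016,-0.14,0,0,1],[-0.02,-0.175,0,0,1]]'>/dev/null
python3 -m creep '[[-0.004,-0.035,0,-0.12,1],[-0.008,-0.07,0,-0.24,1],[-0.011,-0.1,0,-0.36,1],[-0.011,-0.117,0,-0.48,1],[-0.011,-0.117,0,-0.6,1]]'>/dev/null
python3 -m creep '[[0,0,0,-0.12,1],[0,0,0,-0.162,1],[0,0,0,-0.162,1],[0,0,0,-0.162,1],[0,0,0,-0.162,1]]'
python3 -c "
from h import *
to((.7055,.166,.05,.045))"
```

```text
time_s: 32.42
tcp_pos: [0.7026, 0.1671, 0.1365]
eef_rot: [1.0, 0.022, -0.001, 0.0]
ft_force: [0.5, -0.4, -1.3]
grip_width: 0.174
finger_force: 30.0
shift [0.003  0.0012 0.0865] roll -0.002 q6 1.65
```

```bash
python3 -m creep '[[0.003,0.001,0.02,0,1],[0.003,0.001,0.05,0,1],[0.003,0.001,0.085,0,1],[0.003,0.001,0.085,0,1],[0.003,0.001,0.085,0,0.3]]'|grep -E "pos|ft"
python3 -m creep '[[0,0,0,0,0.3],[0,0,0,0,0.3],[0,0,0,0,0.3],[0,0,0,0,0.3],[0,0,-0.02,0,0.3]]'
python3 -m creep '[[0,0,-0.03,0,0.3],[0,0,-0.06,0,0.3],[0,0,-0.1,0,0.3],[0,0.03,-0.13,0,-0.2],[0,0.06,-0.13,0,-0.2]]'>/dev/null
python3 -m creep '[[-0.01,0.03,0,0,-1],[-0.02,0.06,0,0,-1],[-0.03,0.09,0,0,-1],[-0.04,0.12,0,0,-1],[-0.05,0.15,0,0,-1]]'>/dev/null
cat >> h.py <<'E'
def awl(f,roi=(355,195,410,285)):
    im,d,c=snap('top',f); hsv=cv2.cvtColor(im,cv2.COLOR_RGB2HSV)
    m=((hsv[...,2]<110)&(hsv[...,0]<15)&(hsv[...,1]>100)).astype(np.uint8); x0,y0,x1,y1=roi; mm=np.zeros_like(m); mm[y0:y1,x0:x1]=m[y0:y1,x0:x1]
    v,u=np.nonzero(mm); P=plane('top',np.c_[u,v],.02,c)[:,:2]; print('awl',cv2.minAreaRect((P*1000).astype(np.float32)),len(P))
E
python3 -c "
from h import *
im,d,c=snap('wrist','w7'); cv2.imwrite('pics/w7s.png',im[::2,::2,::-1])
awl('t8'); to((.621,-.1733,.1,.058))"
```

```text
tcp_pos: [0.7045, 0.1661, 0.0505]
ft_force: [-0.4, 0.7, -0.4]
time_s: 33.25
tcp_pos: [0.7032, 0.166, 0.0689]
eef_rot: [1.0, 0.022, -0.003, 0.0]
ft_force: [-1.1, 0.3, -0.9]
grip_width: 0.35
finger_force: 0.0
awl ((648.8630981445312, -158.4769287109375), (58.62112045288086, 149.0079345703125), 88.4103012084961) 1001
shift [-0.0485  0.1209  0.1038] roll -0.018 q6 1.34
```

View pics/w7s.png

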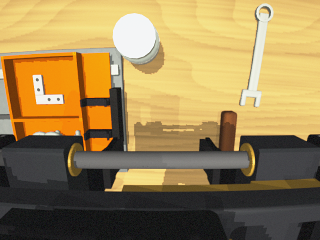

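The bracket sits flat in the far bin at (45,90), and the jar is untouched.

```bash
python3 -m creep '[[-0.01,0.03,0,0,-1],[-0.025,0.06,0.03,0,-1],[-0.04,0.09,0.06,-0.018,-1],[-0.0485,0.121,0.08,-0.018,-1],[-0.0485,0.121,0.1,-0.018,-1]]'>/dev/null
python3 -m creep '[[0,0,0,0,-1],[0,0,0,0,-1],[0,0,0,0,-1],[0,0,0,0,-1],[0,0,0,0,-1]]'
python3 - <<'E'
from h import *
im,d,c=snap("wrist","w8"); X=xyz(d,c)
g=X[(X[...,2]>.018)&(X[...,2]<.032)&(d>0)]; g=g[(abs(g[:,0]-.62)<.07)&(abs(g[:,1]+.173)<.03)]
print(len(g),g.min(0),g.max(0)); print(cv2.minAreaRect((g[:,:2]*1000).astype(np.float32)))
g2=proj("wrist",[[.631,-.1727,.026],[.621,-.1733,.026],[.594,-.175,.026]],c); print(g2)
for t in g2: cv2.circle(im,tuple(int(k) for k in t),3,(0,255,0),1)
cv2.imwrite("pics/w8s.png",im[100:420,120:520,::-1])
to((.621,-.1733,.031,.061))
E
```

```text
time_s: 35.02
tcp_pos: [0.6241, -0.1679, 0.1048]
eef_rot: [0.999, 0.032, 0.002, 0.001]
ft_force: [-0.4, -0.6, 0.8]
grip_width: 1.004
finger_force: 0.0
4984 [ 0.59548185 -0.1866268   0.01810175] [ 0.67461754 -0.15738973  0.02778294]
((635.2731323242188, -172.23080444335938), (78.2907943725586, 25.920429229736328), 3.335132122039795)
[[331.12941651 251.32247112]
 [330.93483827 266.92086052]
 [330.54373306 307.3472708 ]]
shift [-0.0034  0.0051  0.0735] roll 0.003 q6 1.12
```

View pics/w8s.png

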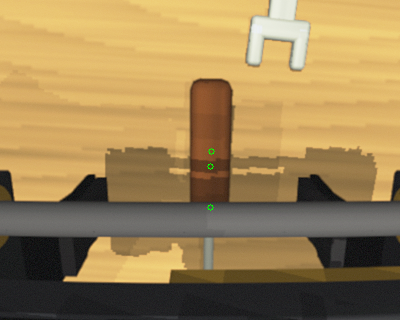

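The handle is centred between the fingers: its centreline is at x≈210 in the crop and its butt end at (211,80).

```bash
python3 -m creep '[[-0.003,0.0045,0.02,0,-1],[-0.003,0.0045,0.04,0,-1],[-0.003,0.0045,0.06,0,-1],[-0.003,0.0045,0.0735,0,-1],[-0.003,0.0045,0.0735,0,1]]'
python3 -m creep '[[0,0,0,0,1],[0,0,0,0,1],[0,0,0,0,1],[0,0,0,0,1],[0,0,0,0,1]]' >/dev/null
python3 -m creep '[[0,0,0,0,1],[0,0,0,0,1],[0,0,0,0,1],[0,0,0,0,1],[0,0,0,0,1]]' >/dev/null
python3 -m creep '[[0,0,0,0,1],[0,0,0,0,1],[0,0,0,0,1],[0,0,0,0,1],[0,0,0,0,1]]'
python3 -m creep '[[0,0,-0.02,0,1],[0,0,-0.05,0,1],[0,0,-0.08,0,1],[0,0,-0.11,0,1],[0,0,-0.13,0,1]]'
python3 -c "
from h import *
to((.661,.0605,.16,.045))"
```

```text
time_s: 35.48
tcp_pos: [0.6177, -0.172, 0.0259]
eef_rot: [0.999, 0.032, -0.002, -0.001]
ft_force: [-0.4, 0.4, -0.2]
grip_width: 0.975
finger_force: 0.0
time_s: 36.73
tcp_pos: [0.6197, -0.1733, 0.029]
eef_rot: [1.0, 0.031, -0.0, -0.0]
ft_force: [-0.7, -0.3, 0.5]
grip_width: 0.298
finger_force: 30.0
time_s: 37.15
tcp_pos: [0.6207, -0.1736, 0.1622]
eef_rot: [1.0, 0.031, 0.001, 0.001]
ft_force: [1.2, 0.8, -0.8]
grip_width: 0.297
finger_force: 30.0
shift [ 0.0549 -0.2311  0.0021] roll 0.018 q6 1.11
```

```bash
python3 -m creep '[[0.01,-0.03,0,-0.12,1],[0.02,-0.065,0,-0.24,1],[0.03,-0.1,0,-0.36,1],[0.04,-0.14,0,-0.48,1],[0.05,-0.175,0,-0.6,1]]'>/dev/null
python3 -m creep '[[0,0,0,-0.12,1],[0,0,0,-0.24,1],[0,0,0,-0.36,1],[0,0,0,-0.48,1],[0,0,0,-0.6,1]]'>/dev/null
python3 -m creep '[[0,0,0,-0.12,1],[0,0,0,-0.24,1],[0,0,0,-0.36,1],[0,0,0,-0.48,1],[0,0,0,-0.6,1]]'>/dev/null
python3 -m creep '[[0,0,0,-0.12,1],[0,0,0,-0.24,1],[0,0,0,-0.36,1],[0,0,0,-0.48,1],[0,0,0,-0.6,1]]'>/dev/null
python3 -m creep '[[0,0,0,-0.12,1],[0,0,0,-0.24,1],[0,0,0,-0.36,1],[0,0,0,-0.48,1],[0,0,0,-0.6,1]]'>/dev/null
python3 -m creep '[[0,0,0,-0.12,1],[0,0,0,-0.12,1],[0,0,0,-0.12,1],[0,0,0,-0.12,1],[0,0,0,-0.12,1]]'
python3 - <<'E'
from h import *
print(yaw()); to((.663,.0605,.11,.045))
# cradle refine from clean top
im,d,c=snap("top","t9"); hsv=cv2.cvtColor(im,cv2.COLOR_RGB2HSV)
im,d,c=snap("wrist","w9"); cv2.imwrite("pics/w9s.png",im[::2,::2,::-1]); print(proj("wrist",[[.651,.0605,.043],[.623,.0597,.055],[.679,.0617,.055]],c))
E
```

```text
time_s: 39.65
tcp_pos: [0.6586, 0.0045, 0.1589]
eef_rot: [-0.019, 1.0, 0.0, -0.0]
ft_force: [0.5, 0.6, -0.7]
grip_width: 0.293
finger_force: 30.0
-3.1028467435129135
shift [-0.0066  0.0558  0.0489] roll -0.006 q6 -1.72
[[400.40604438 234.28214637]
 [406.62370407 197.05654426]
 [401.86216864 277.33696846]]
```

View pics/w9s.png

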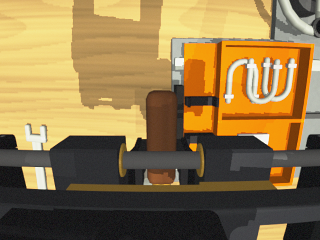

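```bash
python3 - <<'E'
from h import *
for f in ("w3","w7","w9","w5","t3","t8"):
    im,d,c=load(f); X=xyz(d,c); V=im.max(2)
    m=(d>0)&(X[...,0]>.605)&(X[...,0]<.7)&(X[...,1]>.04)&(X[...,1]<.0825)&(X[...,2]>.035)&(X[...,2]<.06)&(V<70)
    g=X[m]
    for nm,s in(("far",g[:,0]>.651),("near",g[:,0]<.651)):
        q=g[s]
        if len(q)<20: continue
        hi=q[q[:,2]>.049]; lo=q[q[:,2]<.047]
        print(f,nm,len(q),"x",np.percentile(q[:,0],[3,97]).round(4),"y",np.percentile(q[:,1],[2,98]).round(4),"hi y",np.percentile(hi[:,1],[3,25,50,75,97]).round(4) if len(hi)>5 else None,"lo y",np.percentile(lo[:,1],[3,97]).round(4) if len(lo)>5 else None)
E
```

```text
w3 far 278 x [0.6785 0.6893] y [0.0417 0.0821] hi y [0.0418 0.0439 0.0462 0.0799 0.082 ] lo y [0.0474 0.0782]
w3 near 790 x [0.6237 0.635 ] y [0.0407 0.0801] hi y [0.0403 0.0422 0.0764 0.0785 0.0808] lo y [0.0441 0.0749]
w7 far 828 x [0.6791 0.6904] y [0.0411 0.0815] hi y [0.0417 0.0436 0.0791 0.0801 0.0819] lo y [0.0412 0.078 ]
w7 near 756 x [0.6232 0.6351] y [0.0404 0.0793] hi y [0.0402 0.0426 0.0763 0.0774 0.0796] lo y [0.041  0.0772]
w9 far 383 x [0.6772 0.6876] y [0.0404 0.0796] hi y [0.041  0.0426 0.0438 0.0446 0.046 ] lo y [0.0404 0.0791]
w9 near 960 x [0.6217 0.6331] y [0.0407 0.0796] hi y [0.0402 0.042  0.0768 0.078  0.0798] lo y [0.045  0.0755]
w5 far 959 x [0.6771 0.6866] y [0.0411 0.0815] hi y [0.0417 0.0442 0.0792 0.0801 0.082 ] lo y [0.0412 0.0791]
w5 near 911 x [0.6214 0.6328] y [0.0405 0.0794] hi y [0.0404 0.0759 0.0768 0.0778 0.0801] lo y [0.0409 0.0756]
t3 far 173 x [0.6758 0.6874] y [0.0405 0.0817] hi y [0.0413 0.0432 0.0778 0.0803 0.0823] lo y [0.0405 0.0777]
t3 near 129 x [0.62   0.6311] y [0.0411 0.0781] hi y [0.041  0.0747 0.0759 0.0774 0.0779] lo y [0.0457 0.0752]
```

```bash
python3 -m creep '[[-0.004,0.02,0,-0.006,1],[-0.01,0.04,0,-0.006,1],[-0.0096,0.0569,0.02,-0.006,1],[-0.0096,0.0569,0.04,-0.006,1],[-0.0096,0.0569,0.05,-0.006,1]]'>/dev/null
python3 -m creep '[[0,0,0,0,1],[0,0,0,0,1],[0,0,0,0,1],[0,0,0,0,1],[0,0,0,0,1]]'
python3 -c "
from h import *
to((.666,.0615,.074,.045))"
```

```text
time_s: 40.58
tcp_pos: [0.6669, 0.0612, 0.1106]
eef_rot: [-0.023, 1.0, -0.0, 0.001]
ft_force: [0.2, 0.2, -1.0]
grip_width: 0.293
finger_force: 30.0
shift [0.0009 0.0003 0.0366] roll 0.001 q6 -1.64
```

```bash
python3 -m creep '[[0.001,0,0.008,0,1],[0.001,0,0.016,0,1],[0.001,0,0.024,0,1],[0.001,0,0.028,0,1],[0.001,0,0.028,0,1]]'|grep -E "pos|ft|wid"
python3 -m creep '[[0,0,0.003,0,1],[0,0,0.006,0,1],[0,0,0.008,0,1],[0,0,0.008,0,1],[0,0,0.008,0,1]]'
```

```text
tcp_pos: [0.6634, 0.0617, 0.0786]
ft_force: [-0.7, 1.0, -1.3]
grip_width: 0.296
time_s: 41.42
tcp_pos: [0.6649, 0.0617, 0.073]
eef_rot: [-0.024, 1.0, 0.0, -0.0]
ft_force: [-0.1, 0.1, -1.2]
grip_width: 0.297
finger_force: 30.0
```

```bash
python3 -m creep '[[0,0,0.001,0,1],[0,0,0.001,0,1],[0,0,0.001,0,0],[0,0,0.001,0,0],[0,0,0.001,0,0]]'|grep -E "pos|ft|wid"
python3 -m creep '[[0,0,0,0,0],[0,0,0,0,0],[0,0,0,0,0],[0,0,-0.01,0,0],[0,0,-0.03,0,0]]'|grep -E "pos|ft|wid"
python3 -m creep '[[0,0,-0.03,0,0],[0,0,-0.06,0,0],[0,0,-0.09,0,0],[0,0,-0.12,0,0],[0,0,-0.12,0,0]]' >/dev/null
python3 -m creep '[[0.03,0.03,0,0.12,0],[0.06,0.06,0,0.24,0],[0.09,0.09,0,0.36,0],[0.1,0.1,0,0.48,0],[0.1,0.1,0,0.6,0]]' >/dev/null
python3 - <<'E'
from h import *
s=robot.state(); print(s["tcp_pos"],yaw(),s["q"].round(2))
im,d,c=snap("wrist","w10"); cv2.imwrite("pics/w10s.png",im[::2,::2,::-1])
im,d,c=snap("top","t10"); cv2.imwrite("pics/t10s.png",cv2.resize(im[150:380,80:400,::-1],None,fx=2,fy=2))
E
```

```text
tcp_pos: [0.6652, 0.0617, 0.0724]
ft_force: [-0.2, -0.0, 0.9]
grip_width: 0.44
tcp_pos: [0.6626, 0.0617, 0.0996]
ft_force: [-1.0, -0.2, 0.2]
grip_width: 0.499
[0.55744974 0.1597918  0.2227841 ] 2.5864280157366357 [ 0.14  0.13  1.67  0.    1.35 -0.87]
```

View pics/t10s.png

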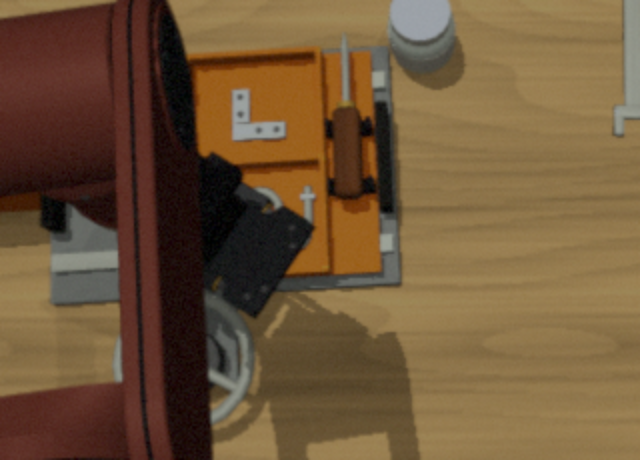

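The awl is seated in its cradle at (346,155), with the spike pointing away from the wheel. That was my last picture view, so the remaining checks are numeric.

```bash
cat >> h.py <<'E'
def knob(f):
    im,d,c=snap("wrist",f); X=xyz(d,c); g=X[(d>0)&(X[...,2]>.097)&(X[...,2]<.108)]; g=g[abs(np.hypot(*(g[:,:2]-AX).T)-.052)<.02]
    if len(g)<30: print("no knob",len(g)); return
    k=(g.min(0)+g.max(0))/2; print("knob",len(g),k.round(4),np.ptp(g,axis=0).round(4),"r,phi",np.hypot(*(k[:2]-AX)),np.arctan2(*(k[:2]-AX)[::-1])); return k
def awlh(f,cam="top",dy=0,dx=0):
    im,d,c=load(f); X=xyz(d,c); h=(d>0)&(abs(X[...,0]-.656-dx)<.048)&(abs(X[...,1]-.061-dy)<.02)&(X[...,2]>.05)&(X[...,2]<.08)&(im[...,0]>im[...,2]*1.3)&(im.max(2)<140)
    g=X[h]
    if len(g)<20: print("few",len(g)); return
    print("awl",len(g),"x",np.percentile(g[:,0],[1,99]).round(4),"y",np.percentile(g[:,1],[2,98]).round(4))
    for a,b in((.61,.64),(.64,.67),(.67,.7)):
        q=g[(g[:,0]>a+dx)&(g[:,0]<b+dx)]
        if len(q)>5: print("  z",np.percentile(q[:,2],[50,90]).round(4))
E
python3 -m creep '[[0,0,0,-0.12,-1],[0,0,0,-0.24,-1],[0,0,0,-0.36,-1],[0,0,0,-0.48,-1],[0,0,0,-0.555,-1]]' >/dev/null
python3 -m creep '[[0.015,0,0,0,-1],[0.03,0,0,0,-1],[0.03,0,0,0,-1],[0.03,0,0,0,-1],[0.03,0,0,0,-1]]'|grep -E "pos|rot"
python3 - <<'E'
from h import *
awlh("t10"); awlh("w10"); print(yaw()); k=knob("w11")
to((.5177,.210,.08,0))
E
```

```text
tcp_pos: [0.5313, 0.1564, 0.2225]
eef_rot: [-0.002, 1.0, 0.0, 0.001]
awl 723 x [0.6123 0.6998] y [0.0469 0.0779]
  z [0.0684 0.0713]
  z [0.0692 0.0719]
  z [0.0684 0.0713]
awl 471 x [0.6179 0.6643] y [0.0524 0.0761]
  z [0.0643 0.0675]
  z [0.0614 0.0667]
-3.138236738100266
knob 695 [0.5199 0.2088 0.1005] [0.0214 0.021  0.0069] r,phi 0.05412255112131899 0.09869779194267307
shift [0.0136 0.0535 0.1424] roll 0.003 q6 -1.43
```

```bash
python3 -m creep '[[0.0136,0.025,0,0,-1],[0.0136,0.0525,0,0,-1],[0.0136,0.0525,0.03,0,-1],[0.0136,0.0525,0.06,0,-1],[0.0136,0.0525,0.09,0,-1]]'|grep pos
python3 -c "
from h import *
to((.5177,.2088,.08,0))"
```

```text
tcp_pos: [0.5178, 0.21, 0.1318]
shift [ 0.0002 -0.0012  0.0518] roll 0.004 q6 -1.33
```

```bash
python3 -m creep '[[0,0,0.02,0,-1],[0,0,0.04,0,-1],[0,0,0.051,0,-1],[0,0,0.051,0,-1],[0,0,0.051,0,1]]'|grep -E "pos|ft"
python3 -m creep '[[0,0,0,0,1],[0,0,0,0,1],[0,0,0,0,1],[0,0,0,0,1],[0,0,0,0,1]]' >/dev/null
python3 -m creep '[[0,0,0,0,1],[0,0,0,0,1],[0,0,0,0,1],[0,0,0,0,1],[0,0,0,0,1]]' >/dev/null
python3 -m creep '[[0,0,0,0,1],[0,0,0,0,1],[0,0,0,0,1],[0,0,0,0,1],[0,0,0,0,1]]'
python3 - <<'E'
from h import *
p=robot.state()["tcp_pos"][:2]-AX; a0=np.arctan2(p[1],p[0]); print("a0",a0,np.hypot(*p)); r=.052; st=-.2
for k in range(12):
    b=a0+st*5*k; f=lambda t:r*np.array([-np.cos(t),np.sin(t)])
    print(str([[*(float(v) for v in (f(b+st*i)-f(b)).round(4)),0,0,1] for i in range(1,6)]).replace(" ","").replace("0.0,","0,") )
E
```

```text
tcp_pos: [0.5168, 0.2092, 0.081]
ft_force: [0.1, -0.2, 0.2]
time_s: 46.15
tcp_pos: [0.5166, 0.2088, 0.081]
eef_rot: [-0.001, 1.0, -0.0, -0.0]
ft_force: [0.3, -4.7, 1.1]
grip_width: 0.244
finger_force: 30.0
a0 0.10386524891047923 0.05082658133268874
[[-0,-0.0104,0,0,1],[0.002,-0.0206,0,0,1],[0.006,-0.0301,0,0,1],[0.0118,-0.0387,0,0,1],[0.0192,-0.046,0,0,1]]
[[0.0087,-0.0056,0,0,1],[0.0184,-0.0094,0,0,1],[0.0286,-0.0112,0,0,1],[0.039,-0.011,0,0,1],[0.0491,-0.0087,0,0,1]]
[[0.0095,0.0043,0,0,1],[0.0179,0.0104,0,0,1],[0.0249,0.018,0,0,1],[0.0303,0.0269,0,0,1],[0.0338,0.0366,0,0,1]]
[[0.0015,0.0103,0,0,1],[0.0009,0.0206,0,0,1],[-0.0017,0.0307,0,0,1],[-0.0062,0.04,0,0,1],[-0.0126,0.0483,0,0,1]]
[[-0.0078,0.0068,0,0,1],[-0.0169,0.0119,0,0,1],[-0.0267,0.0152,0,0,1],[-0.037,0.0164,0,0,1],[-0.0474,0.0155,0,0,1]]
[[-0.01,-0.0029,0,0,1],[-0.0192,-0.0077,0,0,1],[-0.0272,-0.0143,0,0,1],[-0.0338,-0.0223,0,0,1],[-0.0387,-0.0315,0,0,1]]
[[-0.0029,-0.01,0,0,1],[-0.0038,-0.0203,0,0,1],[-0.0027,-0.0306,0,0,1],[0.0005,-0.0405,0,0,1],[0.0056,-0.0495,0,0,1]]
[[0.0068,-0.0079,0,0,1],[0.015,-0.0142,0,0,1],[0.0243,-0.0188,0,0,1],[0.0344,-0.0214,0,0,1],[0.0447,-0.022,0,0,1]]
[[0.0103,0.0015,0,0,1],[0.0201,0.005,0,0,1],[0.029,0.0103,0,0,1],[0.0366,0.0173,0,0,1],[0.0427,0.0257,0,0,1]]
[[0.0043,0.0094,0,0,1],[0.0067,0.0196,0,0,1],[0.007,0.0299,0,0,1],[0.0052,0.0402,0,0,1],[0.0014,0.0498,0,0,1]]
[[-0.0056,0.0087,0,0,1],[-0.0129,0.0162,0,0,1],[-0.0214,0.022,0,0,1],[-0.031,0.0261,0,0,1],[-0.0412,0.0281,0,0,1]]
[[-0.0104,-0,0,0,1],[-0.0206,-0.0021,0,0,1],[-0.0301,-0.0061,0,0,1],[-0.0387,-0.012,0,0,1],[-0.0459,-0.0194,0,0,1]]
```

```bash
python3 -m creep '[[0,-0.0104,0,0,1],[0.002,-0.0206,0,0,1],[0.006,-0.0301,0,0,1],[0.0118,-0.0387,0,0,1],[0.0192,-0.046,0,0,1]]'|grep -E "pos|ft"
python3 -m creep '[[0.0087,-0.0056,0,0,1],[0.0184,-0.0094,0,0,1],[0.0286,-0.0112,0,0,1],[0.039,-0.011,0,0,1],[0.0491,-0.0087,0,0,1]]'|grep -E "pos|ft"
python3 -m creep '[[0.0095,0.0043,0,0,1],[0.0179,0.0104,0,0,1],[0.0249,0.018,0,0,1],[0.0303,0.0269,0,0,1],[0.0338,0.0366,0,0,1]]'
python3 -c "
from h import *
p=robot.state()['tcp_pos'][:2]-AX;print(np.hypot(*p),np.arctan2(p[1],p[0]))"
```

```text
tcp_pos: [0.4963, 0.1643, 0.081]
ft_force: [-4.9, 13.0, 1.9]
tcp_pos: [0.449, 0.1559, 0.0811]
ft_force: [6.7, 12.9, -8.7]
time_s: 47.4
tcp_pos: [0.4149, 0.1903, 0.081]
eef_rot: [-0.001, 1.0, -0.0, 0.001]
ft_force: [5.2, -2.8, -3.8]
grip_width: 0.242
finger_force: 30.0
0.05281632300020802 -2.8886383567651546
```

```bash
python3 -m creep '[[0.0015,0.0103,0,0,1],[0.0009,0.0206,0,0,1],[-0.0017,0.0307,0,0,1],[-0.0062,0.04,0,0,1],[-0.0126,0.0483,0,0,1]]'|grep -E "pos|ft|wid"
python3 -m creep '[[-0.0078,0.0068,0,0,1],[-0.0169,0.0119,0,0,1],[-0.0267,0.0152,0,0,1],[-0.037,0.0164,0,0,1],[-0.0474,0.0155,0,0,1]]'|grep -E "pos|ft|wid"
python3 -m creep '[[-0.01,-0.0029,0,0,1],[-0.0192,-0.0077,0,0,1],[-0.0272,-0.0143,0,0,1],[-0.0338,-0.0223,0,0,1],[-0.0387,-0.0315,0,0,1]]'|grep -E "pos|ft|wid"
python3 -m creep '[[-0.0029,-0.01,0,0,1],[-0.0038,-0.0203,0,0,1],[-0.0027,-0.0306,0,0,1],[0.0005,-0.0405,0,0,1],[0.0056,-0.0495,0,0,1]]'|grep -E "pos|ft|wid"
python3 -c "
from h import *
p=robot.state()['tcp_pos'][:2]-AX;print(np.hypot(*p),np.arctan2(p[1],p[0]))
im,d,c=snap('top','t11'); X=xyz(d,c); hsv=cv2.cvtColor(im,cv2.COLOR_RGB2HSV)
m=(hsv[...,0]<14)&(hsv[...,1]>200)&(d>0)&(X[...,2]>.01)&(X[...,2]<.06)&(X[...,0]>.68)&(X[...,0]<.745)
g=X[m]; print('tray y',np.percentile(g[:,1],[1,99]))"
```

```text
tcp_pos: [0.426, 0.2406, 0.081]
ft_force: [-4.1, -2.1, 4.8]
grip_width: 0.243
tcp_pos: [0.4745, 0.2569, 0.081]
ft_force: [-3.7, 1.7, 2.8]
grip_width: 0.241
tcp_pos: [0.5139, 0.2228, 0.081]
ft_force: [-3.9, 3.6, 3.0]
grip_width: 0.242
tcp_pos: [0.5059, 0.1738, 0.0809]
ft_force: [-9.8, 12.3, 6.8]
grip_width: 0.243
0.04976043652801093 -0.6399097903798886
tray y [0.12656398 0.35620817]
```

```bash
python3 -m creep '[[0.0068,-0.0079,0,0,1],[0.015,-0.0142,0,0,1],[0.0243,-0.0188,0,0,1],[0.0344,-0.0214,0,0,1],[0.0447,-0.022,0,0,1]]'|grep -E "pos|ft|wid"
python3 -m creep '[[0.0103,0.0015,0,0,1],[0.0201,0.005,0,0,1],[0.029,0.0103,0,0,1],[0.0366,0.0173,0,0,1],[0.0427,0.0257,0,0,1]]'|grep -E "pos|ft|wid"
python3 -m creep '[[0.0043,0.0094,0,0,1],[0.0067,0.0196,0,0,1],[0.007,0.0299,0,0,1],[0.0052,0.0402,0,0,1],[0.0014,0.0498,0,0,1]]'|grep -E "pos|ft|wid"
python3 -m creep '[[-0.0056,0.0087,0,0,1],[-0.0129,0.0162,0,0,1],[-0.0214,0.022,0,0,1],[-0.031,0.0261,0,0,1],[-0.0412,0.0281,0,0,1]]'|grep -E "pos|ft|wid"
python3 - <<'E'
from h import *
p=robot.state()['tcp_pos'][:2]-AX;print(np.hypot(*p),np.arctan2(p[1],p[0]), .10-11+4*np.pi)
a0=.10-11+4*np.pi; r=.052
for st,k in((-.14,0),(-.08,5*.14),(-.08,5*.22)):
    b=a0-k; f=lambda t:r*np.array([-np.cos(t),np.sin(t)])
    print([[*(float(v) for v in (f(b+st*i)-f(b)).round(4)),0,0,1] for i in range(1,6)])
E
```

```text
tcp_pos: [0.463, 0.1535, 0.081]
ft_force: [3.7, 18.1, -6.5]
grip_width: 0.242
tcp_pos: [0.4216, 0.1764, 0.0811]
ft_force: [7.8, -0.5, -8.2]
grip_width: 0.244
tcp_pos: [0.4175, 0.2277, 0.0809]
ft_force: [-4.5, -3.0, 5.5]
grip_width: 0.244
tcp_pos: [0.4592, 0.2575, 0.081]
ft_force: [-5.0, 0.3, 3.3]
grip_width: 0.243
0.054475208282450095 1.6960808629828321 1.666370614359172
[[-0.0073, 0.0002, 0, 0, 1], [-0.0145, -0.0006, 0, 0, 1], [-0.0215, -0.0025, 0, 0, 1], [-0.0283, -0.0053, 0, 0, 1], [-0.0345, -0.009, 0, 0, 1]]
[[-0.0033, -0.0025, 0, 0, 1], [-0.0064, -0.0053, 0, 0, 1], [-0.0093, -0.0083, 0, 0, 1], [-0.012, -0.0115, 0, 0, 1], [-0.0143, -0.0149, 0, 0, 1]]
[[-0.0021, -0.0036, 0, 0, 1], [-0.0039, -0.0073, 0, 0, 1], [-0.0054, -0.0112, 0, 0, 1], [-0.0065, -0.0152, 0, 0, 1], [-0.0074, -0.0193, 0, 0, 1]]
```

```bash
python3 -m creep '[[-0.0073,0.0002,0,0,1],[-0.0145,-0.0006,0,0,1],[-0.0215,-0.0025,0,0,1],[-0.0283,-0.0053,0,0,1],[-0.0345,-0.009,0,0,1]]'|grep -E "pos|ft|wid"
python3 -m creep '[[-0.0033,-0.0025,0,0,1],[-0.0064,-0.0053,0,0,1],[-0.0093,-0.0083,0,0,1],[-0.0093,-0.0083,0,0,1],[-0.0093,-0.0083,0,0,1]]'
python3 -c "
from h import *
s=robot.state();p=s['tcp_pos'][:2]-AX;a=np.arctan2(p[1],p[0]);print(np.hypot(*p),a, 'target',.10-12+4*np.pi,'tang cw force',s['ft_force'][:2]@[np.sin(a),-np.cos(a)])"
```

```text
tcp_pos: [0.4948, 0.2481, 0.081]
ft_force: [-1.8, 3.9, 0.5]
grip_width: 0.243
time_s: 51.62
tcp_pos: [0.505, 0.2385, 0.0811]
eef_rot: [-0.001, 1.0, 0.0, 0.001]
ft_force: [5.4, 2.8, -5.2]
grip_width: 0.244
finger_force: 30.0
0.05234832508118226 0.7315322653032361 target 0.6663706143591721 tang cw force 1.5331151767203366
```

```bash
python3 -m creep '[[-0.0015,-0.002,0,0,1],[-0.003,-0.004,0,0,1],[-0.0045,-0.006,0,0,1],[-0.006,-0.0083,0,0,1],[-0.0071,-0.0102,0,0,1]]'|grep -E "pos|ft|wid"
python3 -m creep '[[0,0,0,0,1],[0,0,0,0,1],[0,0,0,0,1],[0,0,0,0,1],[0,0,0,0,1]]'|grep -E "pos|ft|wid"
python3 -c "
from h import *
s=robot.state();p=s['tcp_pos'][:2]-AX;a=np.arctan2(p[1],p[0]);print(np.hypot(*p),a,'tang cw force',s['ft_force'][:2]@[np.sin(a),-np.cos(a)])"
```

```text
tcp_pos: [0.5074, 0.2351, 0.081]
ft_force: [-14.4, 36.4, 3.9]
grip_width: 0.246
tcp_pos: [0.5073, 0.2353, 0.081]
ft_force: [-11.1, 29.7, 2.1]
grip_width: 0.25
0.05212155633395787 0.6567663217632993 tang cw force -30.298401849114047
```

```bash
python3 -m creep '[[0.0015,0.002,0,0,1],[0.003,0.0045,0,0,1],[0.003,0.0045,0,0,-1],[0.003,0.0045,0,0,-1],[0.003,0.0045,0,0,-1]]'|grep -E "pos|ft|wid"
python3 -m creep '[[0,0,0,0,-1],[0,0,0,0,-1],[0,0,0,0,-1],[0,0,0,0,-1],[0,0,0,0,-1]]'|grep -E "pos|ft|wid"
python3 -m creep '[[0,0,-0.02,0,-1],[0,0,-0.04,0,-1],[0,0,-0.07,0,-1],[0,0,-0.1,0,-1],[0,0,-0.13,0,-1]]'|grep -E "pos|ft|wid"
python3 -m creep '[[0.01,-0.03,-0.02,0,-1],[0.02,-0.06,-0.04,0,-1],[0.03,-0.09,-0.04,0,-1],[0.03,-0.09,-0.04,0,-1],[0.03,-0.09,-0.04,0,-1]]'|grep -E "pos|ft|wid"
python3 - <<'E'
from h import *
knob("w12")
im,d,c=snap("top","t12"); X=xyz(d,c)
awlh("t12",dy=.12,dx=-.0054)
for r in (205,235): print([tuple(t) for t in X[r,96:122,1:].round(3).tolist()])
E
```

```text
tcp_pos: [0.5076, 0.2323, 0.0809]
ft_force: [0.2, 0.2, -0.1]
grip_width: 0.393
tcp_pos: [0.5079, 0.2323, 0.081]
ft_force: [0.5, 0.8, 0.4]
grip_width: 0.767
tcp_pos: [0.5075, 0.2323, 0.2122]
ft_force: [-0.2, -0.4, -0.7]
grip_width: 0.995
tcp_pos: [0.4781, 0.1413, 0.2517]
ft_force: [-0.5, -0.3, 0.1]
grip_width: 1.0
knob 422 [0.5091 0.236  0.1002] [0.0194 0.0198 0.0065] r,phi 0.05396976404647769 0.6470413370658699
awl 713 x [0.6061 0.6937] y [0.1672 0.1962]
  z [0.0683 0.0717]
  z [0.0688 0.0716]
  z [0.0677 0.0709]
[(0.351, 0.068), (0.351, 0.063), (0.351, 0.057), (0.352, 0.049), (0.353, 0.041), (0.354, 0.036), (0.354, 0.03), (0.354, 0.024), (0.354, 0.018), (0.356, 0.009), (0.353, 0.011), (0.349, 0.016), (0.335, 0.05), (0.334, 0.048), (0.331, 0.051), (0.331, 0.045), (0.331, 0.041), (0.331, 0.034), (0.33, 0.03), (0.33, 0.025), (0.327, 0.029), (0.326, 0.025), (0.323, 0.031), (0.32, 0.032), (0.319, 0.03), (0.319, 0.025)]
[(0.144, 0.603), (0.143, 0.604), (0.143, 0.604), (0.142, 0.604), (0.14, 0.606), (0.14, 0.605), (0.139, 0.605), (0.138, 0.606), (0.137, 0.606), (0.136, 0.605), (0.134, 0.607), (0.134, 0.606), (0.133, 0.607), (0.132, 0.606), (0.131, 0.608), (0.13, 0.609), (0.13, 0.606), (0.128, 0.608), (0.128, 0.608), (0.127, 0.608), (0.126, 0.608), (0.126, 0.606), (0.124, 0.609), (0.123, 0.609), (0.122, 0.61), (0.122, 0.608)]
```

```bash
python3 -m creep '[[0.01,-0.03,0,0,-1],[0.02,-0.06,0,0,-1],[0.03,-0.1,0,0,-1],[0.03,-0.14,0,0,-1],[0.03,-0.18,0,0,-1]]'>/dev/null
python3 -m creep '[[0,-0.03,0,0,-1],[0,-0.06,0,0,-1],[0,-0.1,0,0,-1],[0,-0.1,0,0,-1],[0,-0.1,0,0,-1]]'|grep pos
python3 - <<'E'
from h import *
im,d,c=snap("top","t13")
for nm,roi,z in(("bench",(320,225,520,400),.006),("bins",(90,180,165,290),.035),("wrench",(380,125,415,222),.005),("jar",(270,140,310,190),.09)):
    for ce,P in blobs(im,c,"top",z,roi): print(nm,ce.round(),len(P),P.min(0).round(3),P.max(0).round(3))
a=.045;t=np.array([-np.sin(a),np.cos(a)])*.12; print("u_bin",np.array([.5955,.1446])+t,"b_bin",np.array([.7005,.1494])+t)
X=xyz(d,c); awlh("t13",dy=.12,dx=-.0054)
E
```

```text
tcp_pos: [0.4488, -0.1386, 0.2504]
bins [142. 214.] 378 [0.668 0.241] [0.717 0.293]
bins [140. 265.] 762 [0.554 0.227] [0.62  0.314]
wrench [396. 176.] 877 [ 0.683 -0.233] [ 0.862 -0.194]
jar [289. 165.] 1320 [ 0.715 -0.039] [0.807 0.029]
u_bin [0.59010182 0.26447852] b_bin [0.69510182 0.26927852]
awl 727 x [0.6061 0.6941] y [0.1671 0.1981]
  z [0.0679 0.071 ]
  z [0.0687 0.0718]
  z [0.068  0.0712]
```

Everything is inside its compartment: the U-bolts span x 0.554–0.620 and the bracket x 0.668–0.717. The awl is seated, the tray is at the parking stop and the bench is clear, so I'm handing in.

```bash
python3 -c "
from cell import robot
print(robot.close_job())"
```

```text
the job is handed in; nothing more can be done
None
```

The job is handed in: all three U-bolts are in the near bin, the one bracket present is in the far bin, the awl is in its cradle, the tray was wound back to the parking stop, and the jar and wrench were left alone.

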